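# Dry the rinsed coolant bricks on the bench dryer

### The arm

A 6-joint arm with a two-finger parallel gripper is mounted at the origin on the work surface. World frame = base frame: x ahead of the robot, y to its left, z up, the work surface at z = 0. Lengths are in mm, angles in rad, forces in N, time in s.
With the tool pointing down it reaches from about 275 to 825 mm from the base axis. Payload 4.9 kg.
Tool frame: the origin (TCP) lies midway between the tips of the shut fingers; the grasp point (between the pads) lies 19 mm behind it; x points along the fingers, z is the direction in which the jaws open and shut, and the axes are right-handed (so a half turn about x gives the same grasp; the last joint's range is limited). The gripper opens to 85 mm and grips with 20 to 120 N. Pads are 22 mm wide; open, the fingers measure 114 mm over their backs; the gripper's body (76 mm by 85 mm) begins 54 mm behind the grasp point. The pads swing forward as they close: fully open they stand 13 mm farther back than shut.
Start: joints at [1.201, 0.326, -0.193, 1.052, 0, 1.437], TCP at [128.485, 534.799, 231.281] pointing down, gripper open.
Joint ranges: [-2.65, 2.65], [-0.97, 1.79], [-1.3, 1.35], [-1.93, 2.1], [-1.47, 1.37], [-3.14, 3.14]. Speed limits (rad/s): [2.57, 2.57, 3.14, 3.14, 3.14, 3.14].

### API

Orientations are given as a unit quaternion [x, y, z, w].
In Python, from station import manip, effector, kinematics, read_camera, camera_model gives the robot as it stands. Calls block until the motion is done:
- manip.move_pose(position, orientation): joint-space move of the TCP to a pose.
- manip.move_straight(position, speed=150, frame=None, force_limit=None): straight line of the TCP; frame=None keeps the orientation; speed is the mean speed in mm/s. With force_limit (N) it stops when the force on the tool has changed by that much, and returns True; else False.
- manip.goto_joints(angles): joint-space move.
- effector.open_jaws() and effector.grab(grasp_force=None): open the fingers fully, or close them until they stop; grasp_force is the grip in N (None keeps the last).
- manip.pause(seconds).
- kinematics.ik(position, orientation): joint angles nearest the present ones, or None.
- read_camera(name): name is "side" or "top" or "wrist"; returns the picture (400x640x3 uint8, red, green, blue); there is no depth.
- camera_model(name): a dict with "fovy" (degrees; the focal length in pixels is half the picture's height over the tangent of half this angle, whatever the lens; pixels are square), "cx", "cy" (the principal point, pixels), "pose" (4x4, takes a point from camera to world coordinates); the wrist camera has in their place "hand_eye" (4x4, takes a point from camera to tool coordinates, whose origin is the TCP and whose axes are the tool frame's). Camera axes: x right, y down, z forward; pixel columns grow to the right and rows downward; lengths in mm; the calibration is good to about 2 mm. The wrist camera is an equidistant fisheye: a pixel r from the principal point sees the ray r / f radians off the axis. A picture is of the moment at which its call begins: read the wrist's pose just before it. camera_model takes no time and is no camera call.
A pose or a line that the arm cannot do raises manip.Unreachable and nothing moves.
- manip.close_job(): hands the job in, once; it reports no verdict.
Readings, each from a call of its own:
- manip.current_t(): time.
- manip.current_joints(): joint angles.
- manip.current_qd(): joint speeds.
- manip.current_joint_torque(): joint torques, N m.
- manip.current_tool_pos(): TCP position.
- manip.current_eef_rot(): TCP orientation.
- manip.current_wrist_force(): force on the tool from outside, world axes, zero at the start.
- manip.current_ft_torque(): the same for the moment, N m.
- manip.current_width(): finger opening in mm.
Only numpy, scipy, OpenCV 4.12 (cv2) and the standard library are available. Lean on these libraries where they do the work, as an engineer would, in place of code of your own. Each camera call takes 0.05 s, during which the arm holds its last target.

### The job

The coolant bricks that came back with the chilled samples have been rinsed and must dry: lower the perforated drain plate over the two pins of the bench dryer until it rests flush, then stand every brick upright on the plate on its short thin end, filler cap up, free-standing and not touching one another. When all of them stand, set the air lever to half open, which is straight up at the middle mark. Leave the other things on the counter where they are.

Things in the scene. Friction and masses are not known exactly. Their poses are not given: they have to be found in the camera images.
- dryer: Fixed bench dryer; origin under the middle of its open steel pan, 150 (x) by 310 (y), 60 mm high: the plate rests on the rim, z = 60. Two steel pins, 12 mm across, tapered tips, at x = 0, y = +-133 mm, reach z = 85. Thin guard rail behind: x = 90, z = 120, y -140 to 140. At +y: duct (100 wide, y 155 to 305, 55 high) with air lever and round dial, then the blower (y 305 to 435, 156 high).
- drain_plate: Loose grey plastic plate with dark slots, 140 (x) by 300 (y) by 6 mm, 0.4 kg, lying flat on the counter; origin in the middle of its underside, z up. Two locating holes 16 mm across at x = 0, y = +133 and -133 mm; either way round fits. In its middle an upright moulded grip, 12 mm thick (x), 64 mm long (y), top 42 mm above the underside: take it from above across its 12 mm.
- brick1: Loose white plastic coolant brick (some of the four may be absent), 100 (x) by 60 (y) by 24 mm (z), 0.14 kg, low ribs on both broad faces; origin in its middle. +x points to the end with the round filler cap (18 mm across, 8 mm proud). It starts lying flat, cap roughly away from the robot. Standing, its x axis points up and its origin is 50 mm above the plate's top.
- brick2: Loose white plastic coolant brick (some of the four may be absent), 100 (x) by 60 (y) by 24 mm (z), 0.14 kg, low ribs on both broad faces; origin in its middle. +x points to the end with the round filler cap (18 mm across, 8 mm proud). It starts lying flat, cap roughly away from the robot. Standing, its x axis points up and its origin is 50 mm above the plate's top.
- brick3: Loose white plastic coolant brick (some of the four may be absent), 100 (x) by 60 (y) by 24 mm (z), 0.14 kg, low ribs on both broad faces; origin in its middle. +x points to the end with the round filler cap (18 mm across, 8 mm proud). It starts lying flat, cap roughly away from the robot. Standing, its x axis points up and its origin is 50 mm above the plate's top.
- brick4: Loose white plastic coolant brick (some of the four may be absent), 100 (x) by 60 (y) by 24 mm (z), 0.14 kg, low ribs on both broad faces; origin in its middle. +x points to the end with the round filler cap (18 mm across, 8 mm proud). It starts lying flat, cap roughly away from the robot. Standing, its x axis points up and its origin is 50 mm above the plate's top.
- air_lever (a joint): Angle of the air lever, rad. It turns about a line along the dryer's y axis at x = 0, z = 75 mm of the dryer. At 0 (closed) it leans 0.8 rad from upright to the dryer's +x side (away from the robot), at 0.8 (half open, middle mark of the dial) it points straight up, at 1.6 (open) it leans 0.8 rad to -x. Friction (2 N at the knob) holds it where it is left.
- lever_knob (a point): Middle of the lever's black knob, 90 mm from the turning axis, at y = 225 mm of the dryer: a cylinder 26 mm in diameter and 30 mm long, lying along the dryer's y axis; it can be pinched across its 30 mm from above. The dial beside it reaches 48 mm from the turning axis at y = 246 to 250 mm.
- canister: Bystander: polypropylene screw-top canister with ridged white lid, 102 mm across, 134 mm high; origin under its middle.
- tube_rack: Bystander: orange plastic tube rack, 70 x 190 mm, 65 mm high (capped tubes reach 97 mm); origin under its middle.
- cup1: Bystander: clear sample cup, 60 mm across, 60 mm high; origin under its middle.
- cup2: Bystander: clear sample cup, as cup1.
- cup3: Bystander: clear sample cup, as cup1.
- scoop: Bystander: steel scoop lying on the counter, bowl 90 x 50 x 22 mm with a 100 mm handle towards its -x; origin under the bowl's middle.
Not all that is in view belongs to the job. Leave any green look-alike of the brick2 alone.

How it is judged (in metres and radians):
On the way, in this order (a step that is already met when the one before it is completed fails the run):
1. the drain plate lies flush on the dryer's rim, over both pins (z of drain_plate in the frame of dryer between 0.057 and 0.0625 m and x of drain_plate in the frame of dryer between -0.006 and 0.006 m and y of drain_plate in the frame of dryer between -0.006 and 0.006 m and angle between drain_plate's own z axis and vertical below 0.03 rad and angle between the y axis of drain_plate and the y axis of dryer, either way round below 0.06 rad), for 0.3 s.
2. every brick stands upright, cap up, on the seated plate, none touching another (all of step 1 and angle between each of brick1, brick2, brick3, brick4's own x axis and vertical below 0.1 rad and z of brick1 in the frame of drain_plate between 0.051 and 0.062 m and x of brick1 in the frame of drain_plate between -0.064 and 0.064 m and y of brick1 in the frame of drain_plate between -0.145 and 0.145 m and linear speed of each of brick1, brick2, brick3, brick4 below 0.02 m/s and z of brick2 in the frame of drain_plate between 0.051 and 0.062 m and x of brick2 in the frame of drain_plate between -0.064 and 0.064 m and y of brick2 in the frame of drain_plate between -0.145 and 0.145 m and z of brick3 in the frame of drain_plate between 0.051 and 0.062 m and x of brick3 in the frame of drain_plate between -0.064 and 0.064 m and y of brick3 in the frame of drain_plate between -0.145 and 0.145 m and z of brick4 in the frame of drain_plate between 0.051 and 0.062 m and x of brick4 in the frame of drain_plate between -0.064 and 0.064 m and y of brick4 in the frame of drain_plate between -0.145 and 0.145 m and contact force between brick1 and brick2 below 0.05 N and contact force between each of brick1, brick2 and brick3 below 0.05 N and contact force between each of brick1, brick2, brick3 and brick4 below 0.05 N), for 0.3 s.
3. the air lever is at half open, straight up (value of joint air_lever between 0.7 and 0.9 rad and velocity of joint air_lever below 0.05 rad/s), for 0.2 s.
At the end, for the whole second after the job is handed in: Drain plate flush on the rim over both pins (within 6 mm, level within 0.03 rad); every brick present stands on it on its capless short end, x axis within 0.10 rad of straight up, still, none touching another; air lever at rest at 0.70 to 0.90 rad (all of step 2 and all of step 3).
It fails at once if a bystander (canister, tube rack, cup or scoop) is pushed more than 50 mm away or tipped over (distance of any of canister, tube_rack, cup1, cup2, cup3, scoop from where it was at the start of the episode above 0.05 m or angle between any of canister, tube_rack, cup1, cup2, cup3, scoop's own z axis and vertical above 0.5 rad).
Of brick1, brick2, brick3, brick4 only 3 to 4 are there at a start; the rules pass over those that are not, and their reading is None.
At some moment in a run one of brick1, brick2, brick3, brick4 may be knocked a few centimetres aside while the robot is not near it.
Once in a run the grip may slacken for a moment while it holds something.
It also fails if it takes over 210 s, if anything falls off the work surface, if the arm or the gripper's body presses on something with over 40 N, if the wrist force passes 120 N, or if a joint passes its speed limit or range.

## Working session

There is one attempt and no reset: what is moved stays moved. The work goes in short steps, each a Python script; the robot and the scene stay as the last script left them, time stands still between calls to the robot, and variables do not carry over. Pictures are saved under pics/ and viewed, and the job is handed in when it is done.

```bash
ls; mkdir -p pics; python3 - <<'E'
from station import manip, effector, kinematics, read_camera, camera_model
import cv2
for n in ("side","top","wrist"):
    im=read_camera(n); cv2.imwrite(f"pics/{n}0.png",im[:,:,::-1]); m=camera_model(n); print(n,m)
print(manip.current_t(),manip.current_tool_pos(),manip.current_eef_rot(),manip.current_width())
E
```

```text
pics
side {'fovy': 46.34784296671875, 'cx': 323.6449327935919, 'cy': 197.37205032468563, 'pose': array([[ 8.37707174e-01, -3.56852545e-01,  4.13404102e-01,
        -2.11363418e+02],
       [-5.46108185e-01, -5.42465363e-01,  6.38355058e-01,
        -1.01966282e+03],
       [-3.54122125e-03, -7.60517976e-01, -6.49307222e-01,
         1.23410989e+03],
       [ 0.00000000e+00,  0.00000000e+00,  0.00000000e+00,
         1.00000000e+00]])}
top {'fovy': 48.77672866509628, 'cx': 325.2977483692279, 'cy': 197.38777959390535, 'pose': array([[ 2.03880139e-02, -9.94778752e-01,  9.99978139e-02,
         3.70413865e+02],
       [-9.99774496e-01, -1.96911612e-02,  7.95084839e-03,
         9.37780373e+01],
       [-5.94026197e-03, -1.00137366e-01, -9.94955889e-01,
         1.46616227e+03],
       [ 0.00000000e+00,  0.00000000e+00,  0.00000000e+00,
         1.00000000e+00]])}
wrist {'fovy': 65.70646984690485, 'cx': 318.40490067365283, 'cy': 201.2158897810622, 'hand_eye': array([[ 1.63111961e-05, -2.93964411e-01,  9.55816366e-01,
        -1.43671637e+02],
       [-1.70984337e-05, -9.55816366e-01, -2.93964411e-01,
         7.45504900e+01],
       [ 1.00000000e+00, -1.15480517e-05, -2.06168392e-05,
         4.18293848e-01],
       [ 0.00000000e+00,  0.00000000e+00,  0.00000000e+00,
         1.00000000e+00]])}
0.15 [128.30700715 534.38160682 230.69188494] [-0.43795571  0.55573935  0.43748621  0.55493637] 85.33365796303436
```

View pics/top0.png

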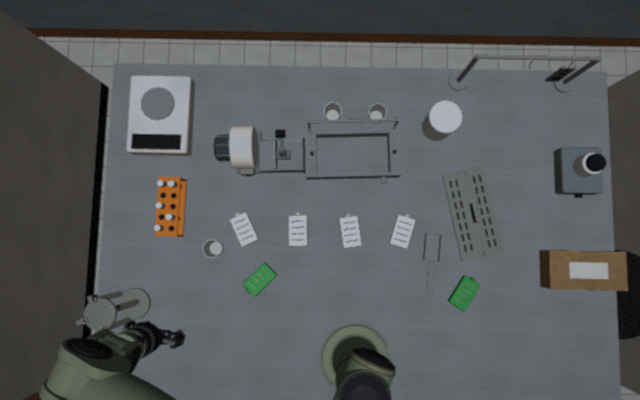

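View pics/side0.png

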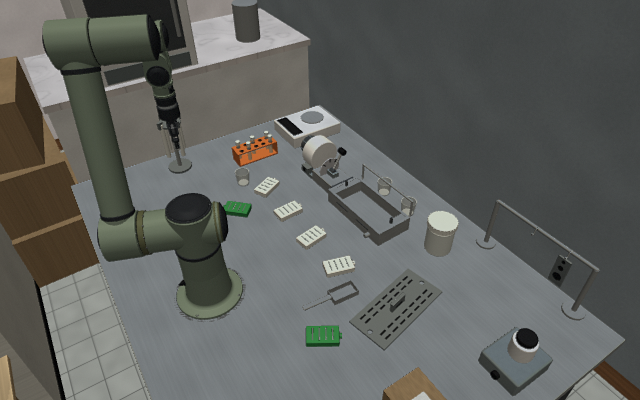

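View pics/wrist0.png

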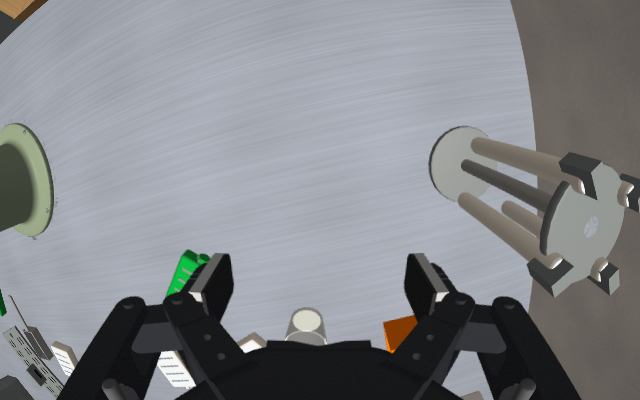

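Top view: four white bricks at (243,229), (298,230), (349,231), (402,231). The two green look-alikes at (260,279) and (464,292) are excluded by colour. The plate is at (471,213), the dryer pan at (350,155) and the blower at (243,147).

```bash
cat > h.py <<'E'
from station import manip, effector, kinematics, read_camera, camera_model
import numpy as np, cv2
from scipy.spatial.transform import Rotation as R
def tool():
    T=np.eye(4);T[:3,3]=manip.current_tool_pos();T[:3,:3]=R.from_quat(manip.current_eef_rot()).as_matrix();return T
def snap(n,save=None):
    m=camera_model(n); T=tool()@m["hand_eye"] if n=="wrist" else m["pose"]
    im=read_camera(n)
    if save: cv2.imwrite(f"pics/{save}.png",im[:,:,::-1])
    return im,dict(n=n,T=T,f=200/np.tan(np.radians(m["fovy"])/2),cx=m["cx"],cy=m["cy"])
def rays(c,uv):
    uv=np.atleast_2d(np.asarray(uv,float)); d=(uv-[c["cx"],c["cy"]])/c["f"]
    if c["n"]=="wrist":
        r=np.linalg.norm(d,axis=1,keepdims=True); s=np.where(r>1e-9,np.sin(r)/np.maximum(r,1e-9),1)
        v=np.hstack([d*s,np.cos(r)])
    else: v=np.hstack([d,np.ones((len(d),1))])
    return c["T"][:3,3],v@c["T"][:3,:3].T
def plane(c,uv,z):
    o,v=rays(c,uv); return o+v*((z-o[2])/v[:,2:3])
def proj(c,P):
    P=np.atleast_2d(P); q=(P-c["T"][:3,3])@c["T"][:3,:3]
    if c["n"]=="wrist":
        rho=np.linalg.norm(q[:,:2],axis=1,keepdims=True); th=np.arctan2(rho,q[:,2:3]); d=q[:,:2]/rho*th
    else: d=q[:,:2]/q[:,2:3]
    return d*c["f"]+[c["cx"],c["cy"]]
def quat(x,z):
    x=np.array(x,float);x/=np.linalg.norm(x);z=np.array(z,float);z-=x*(x@z);z/=np.linalg.norm(z)
    return R.from_matrix(np.c_[x,np.cross(z,x),z]).as_quat()
def crop(im,u0,v0,u1,v1,k,name):
    c=cv2.resize(im[v0:v1,u0:u1],None,fx=k,fy=k,interpolation=cv2.INTER_CUBIC); cv2.imwrite(f"pics/{name}.png",c[:,:,::-1])
def whitemask(im):
    hsv=cv2.cvtColor(im,cv2.COLOR_RGB2HSV)
    return ((hsv[...,1]<40)&(hsv[...,2]>185)).astype(np.uint8)*255
E
python3 - <<'E'
from h import *
im,c=snap("top")
crop(im,200,100,420,260,3.6,"top_c1"); crop(im,380,140,520,320,3.3,"top_c2")
m=cv2.morphologyEx(whitemask(im),cv2.MORPH_CLOSE,np.ones((5,5)))
for k in cv2.findContours(m,0,2)[0]:
    if cv2.contourArea(k)>200:
        r=cv2.minAreaRect(k); P=plane(c,cv2.boxPoints(r),24)[:,:2]; e=np.linalg.norm(np.diff(P[:3],axis=0),axis=1)
        print(np.round(r[0]),cv2.contourArea(k),P.mean(0).round(1),e.round(1))
for n,uv in dict(plate=(474,213),dry=(350,155)).items(): print(n,plane(c,uv,6 if n=='plate' else 60).round())
E
```

```text
[402. 231.] 343.5 [ 409.8 -147.1] [87.9 48.2]
[350. 231.] 355.0 [405.9  22.4] [47.3 88.7]
[297. 230.] 349.0 [406.  194.4] [48.2 88.3]
[243. 229.] 341.0 [406.8 371.7] [48.7 88.4]
[446. 116.] 614.5 [ 796.8 -290.8] [95.9 97.1]
plate [[ 475. -387.    6.]]
dry [[651.  28.  60.]]
```

```bash
python3 - <<'E'
from h import *
for d in [(500,90)]:
  for a in (0,.3,.5,.8):
    for X in (500,560,620,660):
      for y in (-20,180):
        x=[np.cos(a),0,-np.sin(a)]
        for s in (1,-1):
            q=kinematics.ik([X,y,140],quat(x,[0,s,0])); print(a,X,y,s,None if q is None else np.round(q,2))
E
```

```text
0 500 -20 1 None
0 500 -20 -1 None
0 500 180 1 None
0 500 180 -1 None
0 560 -20 1 None
0 560 -20 -1 None
0 560 180 1 None
0 560 180 -1 None
0 620 -20 1 None
0 620 -20 -1 None
0 620 180 1 None
0 620 180 -1 None
0 660 -20 1 None
0 660 -20 -1 None
0 660 180 1 None
0 660 180 -1 None
0.3 500 -20 1 None
0.3 500 -20 -1 None
0.3 500 180 1 None
0.3 500 180 -1 None
0.3 560 -20 1 None
0.3 560 -20 -1 None
0.3 560 180 1 None
0.3 560 180 -1 None
0.3 620 -20 1 None
0.3 620 -20 -1 None
0.3 620 180 1 [ 0.3   0.83 -1.22 -1.74 -0.29  0.09]
0.3 620 180 -1 [ 0.3   0.83 -1.22 -1.74 -0.29 -3.05]
0.3 660 -20 1 [-0.25  0.83 -1.24 -1.76  0.24 -0.08]
0.3 660 -20 -1 [-0.25  0.83 -1.24 -1.76  0.24  3.07]
0.3 660 180 1 [ 0.27  0.79 -1.14 -1.62 -0.26  0.08]
0.3 660 180 -1 [ 0.27  0.79 -1.14 -1.62 -0.26 -3.06]
0.5 500 -20 1 None
0.5 500 -20 -1 None
0.5 500 180 1 None
0.5 500 180 -1 None
0.5 560 -20 1 None
0.5 560 -20 -1 None
0.5 560 180 1 [ 0.33  0.52 -1.28 -1.28 -0.29  0.17]
0.5 560 180 -1 [ 0.33  0.52 -1.28 -1.28 -0.29 -2.98]
0.5 620 -20 1 [-0.27  0.53 -1.25 -1.26  0.23 -0.13]
0.5 620 -20 -1 [-0.27  0.53 -1.25 -1
[... 471 characters left out ...]
0.48 -0.23  0.25]
0.8 500 180 -1 [ 0.34  0.16 -1.15 -0.48 -0.23 -2.89]
0.8 560 -20 1 [-0.27  0.17 -1.13 -0.48  0.19 -0.2 ]
0.8 560 -20 -1 [-0.27  0.17 -1.13 -0.48  0.19  2.95]
0.8 560 180 1 [ 0.29  0.23 -1.03 -0.45 -0.2   0.21]
0.8 560 180 -1 [ 0.29  0.23 -1.03 -0.45 -0.2  -2.93]
0.8 620 -20 1 [-0.23  0.26 -1.   -0.44  0.16 -0.17]
0.8 620 -20 -1 [-0.23  0.26 -1.   -0.44  0.16  2.98]
0.8 620 180 1 [ 0.25  0.31 -0.91 -0.4  -0.17  0.18]
0.8 620 180 -1 [ 0.25  0.31 -0.91 -0.4  -0.17 -2.96]
0.8 660 -20 1 [-0.21  0.31 -0.9  -0.4   0.15 -0.15]
0.8 660 -20 -1 [-0.21  0.31 -0.9  -0.4   0.15  2.99]
0.8 660 180 1 [ 0.23  0.36 -0.82 -0.36 -0.16  0.17]
0.8 660 180 -1 [ 0.23  0.36 -0.82 -0.36 -0.16 -2.98]
```

View pics/top_c1.png

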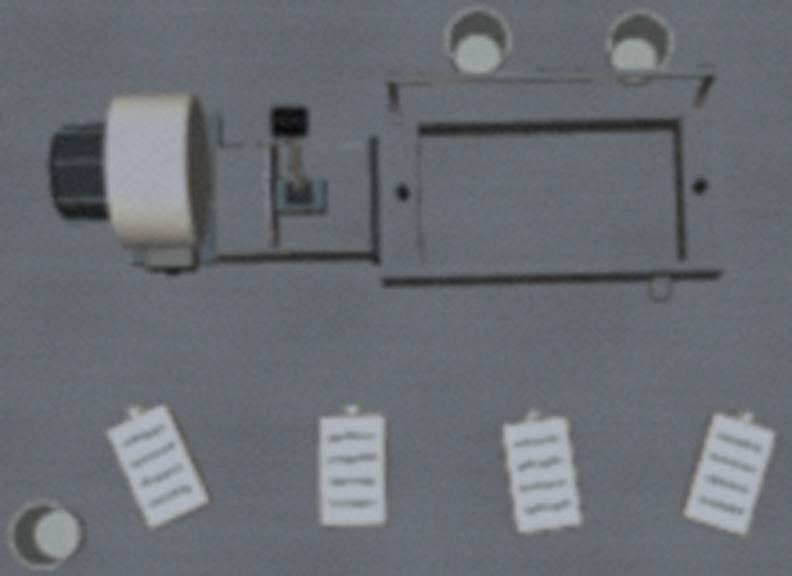

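View pics/top_c2.png

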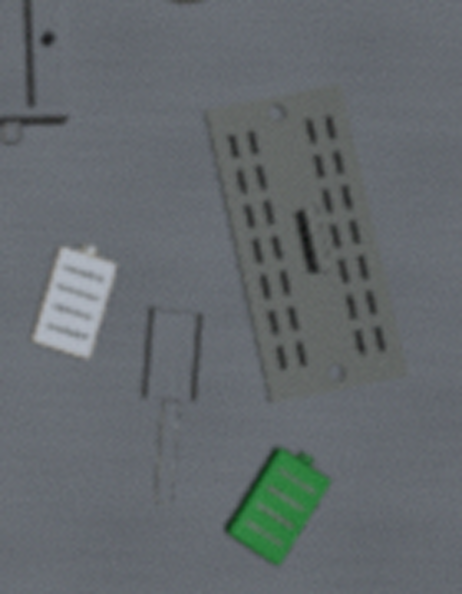

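```bash
python3 - <<'E'
from h import *
im,c=snap("top")
pins=plane(c,[(200+402/3.6,100+192/3.6),(200+700/3.6,100+186/3.6)],85)
holes=plane(c,[(380+279/3.3,140+113/3.3),(380+337/3.3,140+373/3.3)],6)
for P in(pins,holes):
    print(P.round(1),P.mean(0).round(1),np.linalg.norm(P[0]-P[1]),np.degrees(np.arctan2(*(P[0]-P[1])[[1,0]])))
t0=manip.current_t()
# look above plate: tool down, wrist cam
P=holes.mean(0); yv=(holes[0]-holes[1])/266; 
print(tool()[:3,:3])
xv=np.array([yv[1],-yv[0],0])
for s in(1,-1):
    q=quat([0,0,-1],s*xv); print(s,kinematics.ik([P[0],P[1],250],q))
for s in(1,-1):
    print('drop',kinematics.ik([*pins.mean(0)[:2],200],quat([0,0,-1],[s,0,0])))
E
```

```text
[[ 649.1  151.    85. ]
 [ 659.5 -111.8   85. ]] [654.3  19.6  85. ] 263.0676539731338 92.2702168246218
[[ 604.  -357.7    6. ]
 [ 344.1 -412.3    6. ]] [ 474. -385.    6.] 265.62202710335873 11.859117602840529
[[-3.22563678e-04 -9.72338375e-01  2.33576500e-01]
 [-7.45992626e-04  2.33576681e-01  9.72338098e-01]
 [-9.99999670e-01  1.39394607e-04 -8.00700611e-04]]
1 [-0.80295434  0.42978925  0.01023404  1.15124111  0.          2.13165766]
-1 [-0.80295434  0.42978925  0.01023404  1.15124111  0.         -1.00993499]
drop [-0.08274826  0.54161094  0.06244363  1.09162901  0.          1.48804807]
drop [-0.08274826  0.54161094  0.06244363  1.09162901  0.         -1.65354459]
```

```bash
python3 - <<'E'
from h import *
manip.move_pose([654,20,270],quat([0,0,-1],[1,0,0.])); manip.pause(.3)
im,c=snap("wrist","w_dry"); print(manip.current_t())
print(proj(c,[[649,151,85],[659.5,-112,85]]))
manip.move_pose([474,-385,200],quat([0,0,-1],[.2055,-.9787,0.])); manip.pause(.3)
im,c=snap("wrist","w_plate"); print(manip.current_t())
print(proj(c,[[604,-357.7,6],[344,-412.3,6]]))
E
```

```text
3.2083
[[313.20232178  57.24315915]
 [322.37311501 283.37619597]]
5.2
[[319.04287179  57.36396333]
 [318.70892057 280.44434928]]
```

View pics/w_dry.png

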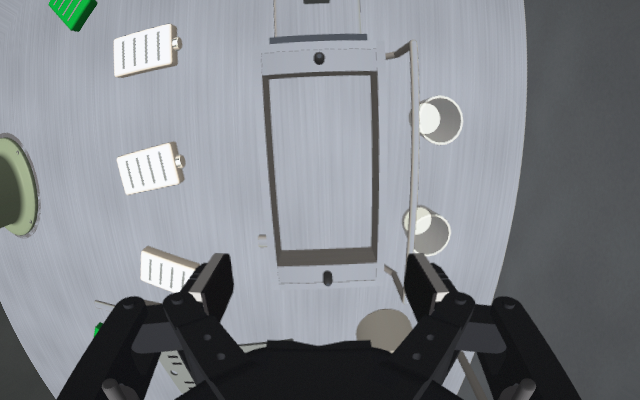

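View pics/w_plate.png

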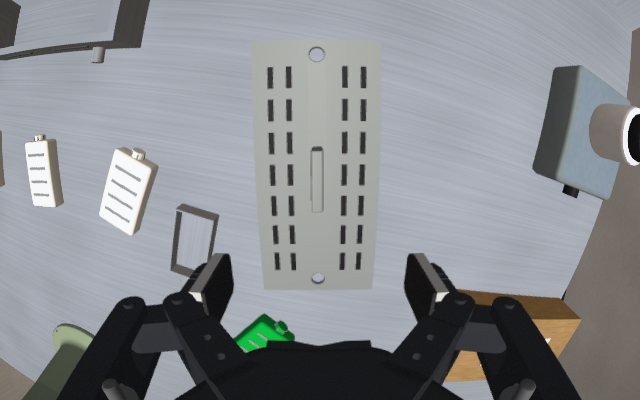

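Wrist view: dryer pins at about (319,58) and (327,278), plate holes at (317,54) and (318,278), and plate grip at (317,180). I'll measure these finely.

```bash
python3 - <<'E'
from h import *
a=cv2.imread("pics/w_dry.png")[:,:,::-1]; b=cv2.imread("pics/w_plate.png")[:,:,::-1]
o=[cv2.resize(im[v:v+40,u:u+40],(390,280),interpolation=cv2.INTER_NEAREST) for im,u,v in((a,300,38),(a,307,258),(b,297,34),(b,298,258))]
cv2.imwrite("pics/pins.png",np.vstack([np.hstack(o[:2]),np.hstack(o[2:])])[:,:,::-1])
E
```

```text
(no output)
```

View pics/pins.png

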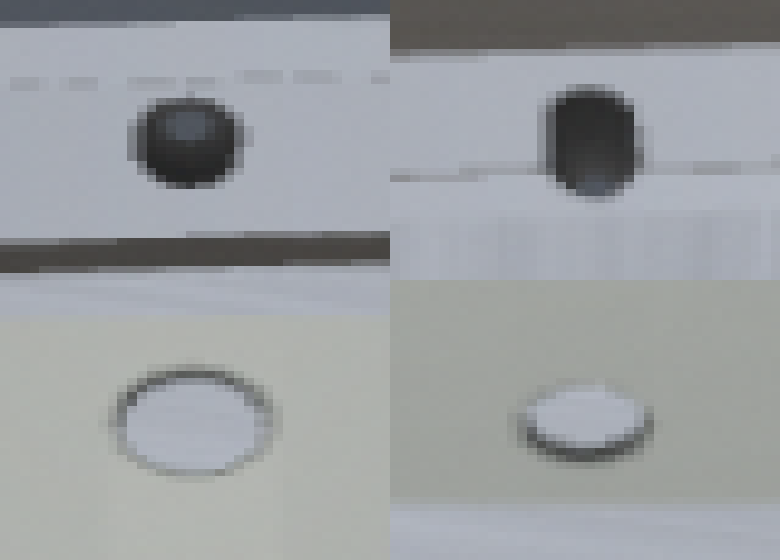

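```bash
python3 - <<'E'
from h import *
m=camera_model("wrist")
def cam(p,x,z):
    T=np.eye(4);T[:3,3]=p;T[:3,:3]=R.from_quat(quat(x,z)).as_matrix()
    return dict(n="wrist",T=T@m["hand_eye"],f=200/np.tan(np.radians(m["fovy"])/2),cx=m["cx"],cy=m["cy"])
c1=cam([654,20,270],[0,0,-1],[1,0,0]); c2=cam([474,-385,200],[0,0,-1],[.2055,-.9787,0])
print(manip.current_tool_pos())
for c,uv,z in((c1,[(318.7,55.5),(327.7,284.4)],85),(c2,[(316.2,53.5),(317.6,277.6)],6)):
    P=plane(c,uv,z); d=P[0]-P[1]
    print(P.round(1),P.mean(0).round(2),np.linalg.norm(d),np.degrees(np.arctan2(d[1],d[0])))
print(plane(c2,[(317,150),(317,210)],42))
# top cam pins precise
im,c=snap("top"); crop(im,300,140,324,166,12,"p1"); crop(im,382,138,406,164,12,"p2")
a=cv2.imread("pics/p1.png");b=cv2.imread("pics/p2.png");cv2.imwrite("pics/p12.png",np.hstack([a,b]))
E
```

```text
[ 474.37138174 -384.58708829  200.04457635]
[[ 654.1  152.7   85. ]
 [ 665.4 -113.7   85. ]] [659.75  19.51  85.  ] 266.69227959688686 92.41722939141617
[[ 607.1 -354.5    6. ]
 [ 347.4 -410.4    6. ]] [ 477.24 -382.42    6.  ] 265.6893277785385 12.145228978190627
[[ 508.1695342  -376.23902117   42.        ]
 [ 447.60145566 -388.88363905   42.        ]]
```

View pics/p12.png

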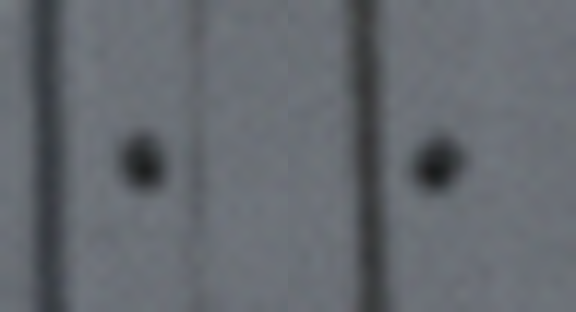

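```bash
python3 - <<'E'
from h import *
def zq(d): d=np.radians(d); return quat([0,0,-1],[np.cos(d),np.sin(d),0])
p=[477.2,-382.4]
manip.move_pose([*p,80],zq(-77.86))
print(manip.move_straight([*p,12],speed=80,force_limit=15),manip.current_tool_pos())
effector.grab(100); manip.pause(.2); print(manip.current_width(),manip.current_wrist_force(),manip.current_tool_pos())
manip.move_straight([*p,60],speed=100); print(manip.current_width(),manip.current_wrist_force())
manip.move_straight([*p,175],speed=200)
manip.move_pose([659.7,19.5,175],zq(2.42)); manip.pause(.2)
print(manip.current_width(),manip.current_wrist_force(),manip.current_t())
manip.move_straight([659.7,19.5,110],speed=120); manip.pause(.3)
im,c=snap("wrist","w_hov"); print(manip.current_tool_pos(),manip.current_width(),manip.current_t())
snap("side","s_hov")
E
```

```text
False [ 477.52476707 -382.71939316   12.41364484]
10.42972442633245 [-0.50796667  2.90897077  5.2283143 ] [ 477.3326944  -382.37424341   12.34905132]
10.999404160557235 [-0.77828922 -0.53145511 -5.75082855]
10.455392674280521 [-0.37794052 -0.8037051  -4.33887262] 10.8583
[660.06585153  19.47844464 110.63896941] 10.720407395324917 11.9
```

View pics/w_hov.png

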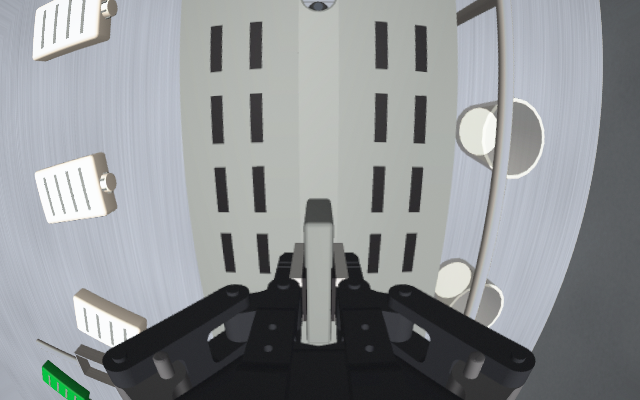

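View pics/s_hov.png

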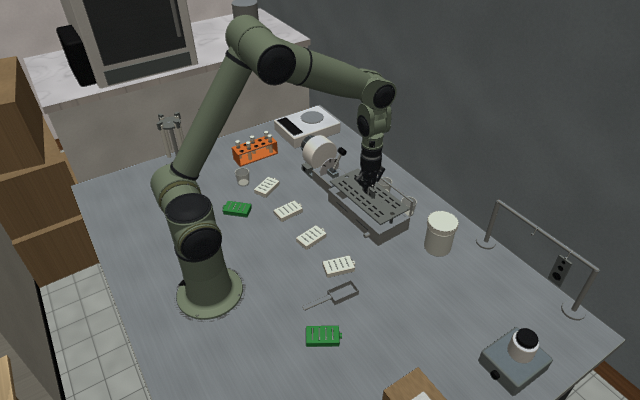

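The plate is held level over the pan, and a pin tip shows inside the hole at (318,6). I'll descend with a force stop.

```bash
python3 - <<'E'
from h import *
im=cv2.imread("pics/w_hov.png")[:,:,::-1]; crop(im,290,0,350,24,12,"holecrop")
print(manip.move_straight([659.7,19.5,84],speed=40,force_limit=10),manip.current_tool_pos(),manip.current_wrist_force(),manip.current_ft_torque())
snap("wrist","w_84")
E
```

```text
False [659.86042933  19.48420536  84.11200157] [-0.90046395  0.08045259 -3.49917388] [ 0.03019996 -0.02272425  0.00323159]
```

View pics/holecrop.png

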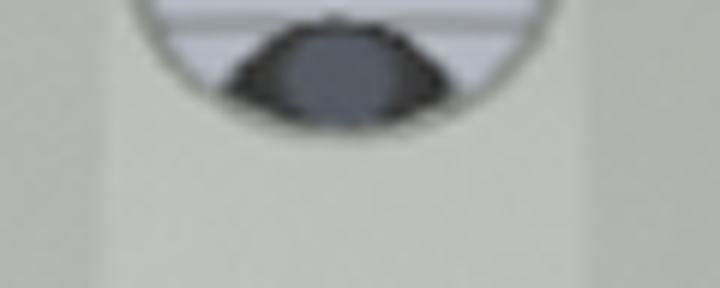

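```bash
python3 - <<'E'
from h import *
print(manip.move_straight([659.7,19.5,69],speed=30,force_limit=10),manip.current_tool_pos(),manip.current_wrist_force(),manip.current_ft_torque())
manip.pause(.2); snap("wrist","w_72");snap("side","s_72"); s=cv2.imread("pics/s_72.png"); 
crop(s[:,:,::-1],290,120,450,260,5,"s_72c")
E
```

```text
True [659.98170011  19.46749942  72.37313349] [-0.19798449  0.93716535  4.05312537] [-0.001505    0.08244133 -0.00368874]
```

View pics/s_72c.png

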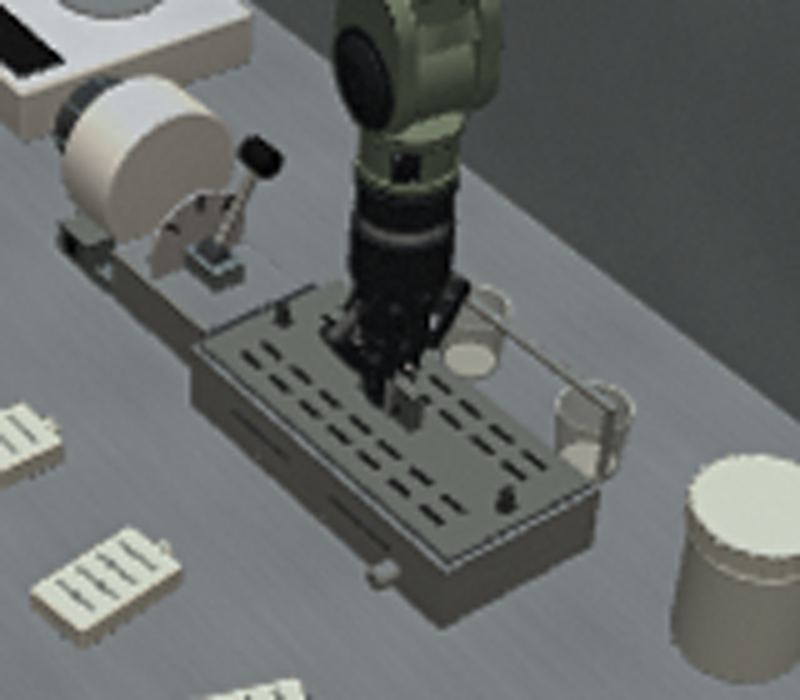

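```bash
cat >> h.py <<'E'
D0=np.array([659.8,19.5,0]); DY=np.radians(2.42)
DX=np.array([np.cos(DY),np.sin(DY),0]); DV=np.array([-np.sin(DY),np.cos(DY),0]); Z=np.array([0,0,1.])
def pick_pose(p,yaw,a,off,h):
    """p brick centre xy, yaw of brick x; grasp point off along +x, height h"""
    bx=np.array([np.cos(yaw),np.sin(yaw),0]); by=np.array([-bx[1],bx[0],0])
    d=-np.sin(a)*bx-np.cos(a)*Z
    g=np.array([p[0],p[1],0])+off*bx+h*Z
    return g+19*d, quat(d,by), d
def place_pose(x,y,a,off,h,lift=0):
    """brick axis at dryer (x,y), bottom at z=66+lift. grasp was at height h off the lying underside -> offset from brick middle (h-12) along brick z = -DX when standing (brick x up)"""
    d=np.cos(a)*DX-np.sin(a)*Z
    g=D0+x*DX+y*DV-(h-12)*DX+(66+50+off+lift)*Z
    return g+19*d, quat(d,DV), d
def bricks_from(c,im,exp=None):
    m=cv2.morphologyEx(whitemask(im),cv2.MORPH_CLOSE,np.ones((5,5))); m=cv2.morphologyEx(m,cv2.MORPH_OPEN,np.ones((9,9)) if c["n"]=="wrist" else np.ones((3,3)))
    out=[]
    for k in cv2.findContours(m,0,2)[0]:
        if cv2.contourArea(k)<150: continue
        P=plane(c,k[:,0],24)[:,:2].astype(np.float32); (cx,cy),(w,hh),an=cv2.minAreaRect(P)
        yaw=np.radians(an if w>hh else an+90); yaw=(yaw+np.pi/2)%np.pi-np.pi/2
        out.append((np.array([cx,cy]),yaw,max(w,hh),min(w,hh)))
    if exp is not None: out=[min(out,key=lambda o:np.linalg.norm(o[0]-exp))]
    return out
E
python3 - <<'E'
from h import *
effector.open_jaws(); manip.move_straight([659.7,19.5,200],speed=150); manip.pause(.3)
im,c=snap("top","top_seat"); crop(im,290,110,420,200,6,"top_seatc")
for b in bricks_from(c,im): print(b[0].round(1),np.degrees(b[1]).round(1),b[2:])
im,c=snap("wrist","w_seat"); print(manip.current_t())
for a in(.5,.6,.7):
  for p,yaw in(([410,-147],-.3),([406,22],.1),([406,194],0),([406,372],.4)):
    P,q,d=pick_pose(p,yaw,a,15,18); r=kinematics.ik(P,q); r2=kinematics.ik(P-100*d,q); print(a,p,None if r is None else r.round(2),r2 is not None)
  for x in(-38,38):
    for y in(-88,88):
      r=[kinematics.ik(*place_pose(x,y,a,15,18,l)[:2]) for l in(0,150)]; print(a,x,y,[None if k is None else k.round(2) for k in r])
E
```

```text
[ 409.7 -147.4] -16.8 (89.94798278808594, 49.76207733154297)
[405.2 193.8] 1.6 (88.1893539428711, 48.958438873291016)
[407.  371.2] 26.2 (90.87638092041016, 50.6132926940918)
[ 796.8 -290.8] -88.9 (97.26844787597656, 95.84700012207031)
15.6583
0.5 [410, -147] [-0.46  0.78 -0.21  1.07 -0.08 -0.14] True
0.5 [406, 22] [-0.07  0.75 -0.3   1.02 -0.08 -0.15] True
0.5 [406, 194] [ 0.21  0.79 -0.2   1.07  0.1   0.18] True
0.5 [406, 372] [0.56 0.95 0.16 1.28 0.08 0.14] True
0.5 -38 -88 [array([-0.41,  0.58, -1.19, -1.23,  0.39, -0.23]), array([-0.41,  0.09, -1.07, -0.61,  0.39, -0.23])]
0.5 -38 88 [array([ 0.06,  0.6 , -1.21, -1.31, -0.01,  0.01]), array([ 0.06,  0.09, -1.09, -0.68, -0.01,  0.01])]
0.5 38 -88 [array([-0.34,  0.6 , -1.01, -1.08,  0.33, -0.19]), array([-0.34,  0.21, -0.91, -0.59,  0.33, -0.19])]
0.5 38 88 [array([ 0.06,  0.61, -1.02, -1.13, -0.01,  0.01]), array([ 0.06,  0.21, -0.92, -0.63, -0.01,  0.01])]
0.6 [410, -147] [-0.45  0.86 -0.11  1.2  -0.09 -0.13] True
0.6 [406, 22] [-0.06  0.82 -0.2   1.14 -0.09 -0.13] True
0.6 [406, 194] [ 0.2   0.86 -0.1   1.2   0.11  0.17] True

[... 489 characters left out ...]
1, -0.01,  0.01])]
0.7 [410, -147] [-0.45  0.94 -0.    1.32 -0.09 -0.11] True
0.7 [406, 22] [-0.05  0.9  -0.1   1.27 -0.1  -0.12] True
0.7 [406, 194] [ 0.19  0.94 -0.    1.32  0.12  0.15] True
0.7 [406, 372] [0.55 1.12 0.42 1.57 0.1  0.12] True
0.7 -38 -88 [array([-0.38,  0.39, -1.05, -0.69,  0.32, -0.28]), array([-0.38,  0.03, -0.88, -0.17,  0.32, -0.28])]
0.7 -38 88 [array([ 0.06,  0.39, -1.07, -0.76, -0.01,  0.01]), array([ 0.06,  0.03, -0.9 , -0.23, -0.01,  0.01])]
0.7 38 -88 [array([-0.31,  0.46, -0.87, -0.6 ,  0.27, -0.23]), array([-0.31,  0.17, -0.72, -0.16,  0.27, -0.23])]
0.7 38 88 [array([ 0.05,  0.46, -0.89, -0.65, -0.01,  0.01]), array([ 0.05,  0.16, -0.74, -0.2 , -0.01,  0.01])]
```

View pics/w_seat.png

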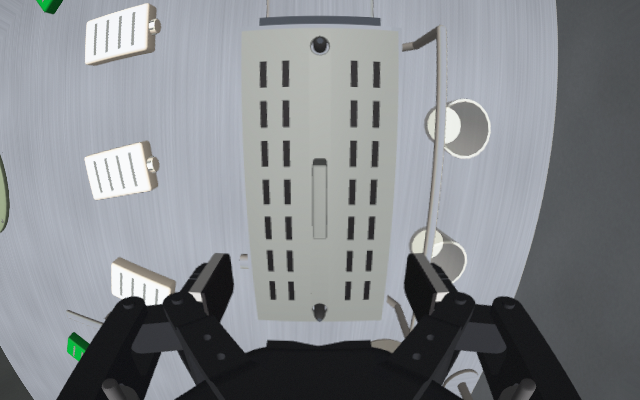

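Plate seated: pins show through both holes at (320,45) and (320,311). Next, brick A at (410,-147): hover, measure, confirm.

```bash
cat >> h.py <<'E'
def look(p,yaw,name,z=170):
    P,q,_=pick_pose(p,yaw,0,-10,z); manip.move_pose(P,q); manip.pause(.3)
    im,c=snap("wrist",name); b=bricks_from(c,im,np.array(p))[0]
    print("look",b[0].round(1),np.degrees(b[1]).round(1),np.round(b[2:],1),"t",manip.current_t()); return b
E
python3 - <<'E'
from h import *
manip.move_straight([600,0,260],speed=250)
b=look([410,-147],np.radians(-16.8),"lookA")
E
```

```text
look [ 414.8 -148.7] -17.0 [106.7  59. ] t 17.9583
```

View pics/lookA.png

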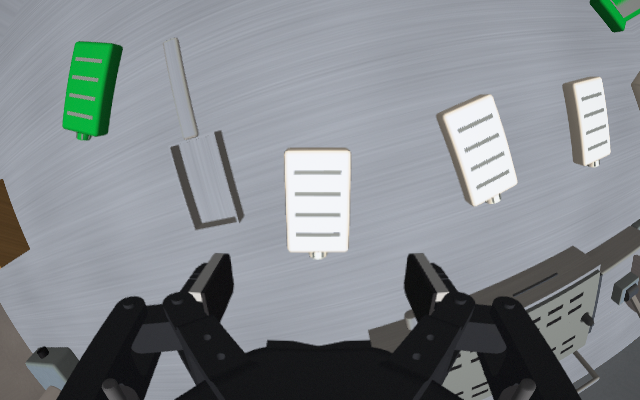

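Brick A is clear at (318,200), white with its cap at (318,255) pointing away from the robot. The green one at (90,90) stays. Picking.

```bash
sed -i 's/np.ones((9,9))/np.ones((27,27))/' h.py; cat >> h.py <<'E'
A,OFF,H=.6,15,20
def pick(b):
    P,q,d=pick_pose(b[0],b[1],A,OFF,H)
    manip.move_pose(P-90*d,q); hit=manip.move_straight(P,speed=90,force_limit=12)
    effector.grab(50); manip.pause(.15); print("pick hit",hit,"w",manip.current_width(),"F",manip.current_wrist_force().round(1))
    manip.move_straight(P+[0,0,60],speed=120); w=manip.current_width(); print("lifted w",w,"t",manip.current_t()); return w>50
def carry(x,y):
    p=np.array(manip.current_tool_pos()); q=manip.current_eef_rot()
    manip.move_straight(p+[0,0,150],speed=250)
    P,q,d=place_pose(x,y,A,OFF,H,140); manip.move_pose(P,q); print("carried w",manip.current_width(),"t",manip.current_t())
def lower(x,y):
    P,q,d=place_pose(x,y,A,OFF,H,12); manip.move_straight(P,speed=120)
    P,q,d=place_pose(x,y,A,OFF,H,-5); hit=manip.move_straight(P,speed=20,force_limit=5)
    print("lower hit",hit,"dz from nominal",manip.current_tool_pos()[2]-place_pose(x,y,A,OFF,H,0)[0][2],"w",manip.current_width(),"F",manip.current_wrist_force().round(1))
def release():
    effector.open_jaws(); manip.pause(.2); p=np.array(manip.current_tool_pos()); d=tool()[:3,0]
    manip.move_straight(p-110*d,speed=120); print("t",manip.current_t())
E
python3 - <<'E'
from h import *
im=cv2.imread("pics/lookA.png")[:,:,::-1]
b=(np.array([411.5,-147.7]),np.radians(-17))
if pick(b):
    carry(38,-88); snap("side","s_A")
E
```

```text
pick hit False w 58.96933899693567 F [ 2.9 -1.   5.6]
lifted w 59.48663955521802 t 21.0667
carried w 58.71387943097636 t 23.55
```

View pics/s_A.png

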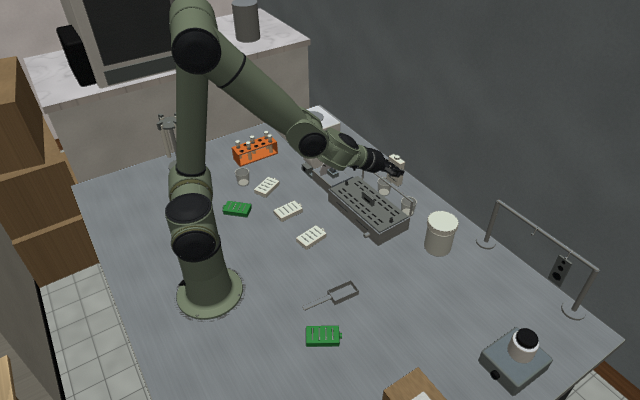

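Brick A is held upright, cap up, above the plate near (395,165). Lowering.

```bash
python3 - <<'E'
from h import *
lower(38,-88); im,_=snap("side"); crop(im,310,120,450,250,5.5,"s_A2")
im,_=snap("top"); crop(im,290,90,420,200,6,"t_A2")
E
```

```text
lower hit True dz from nominal 1.4942131544291755 w 58.99007108783114 F [ 1.2 -0.1  2.8]
```

View pics/s_A2.png

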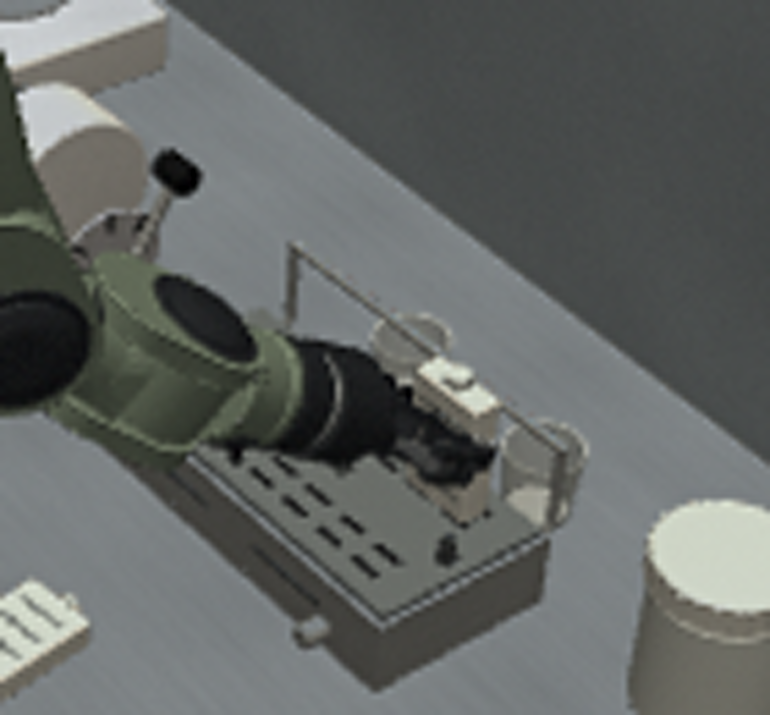

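View pics/t_A2.png

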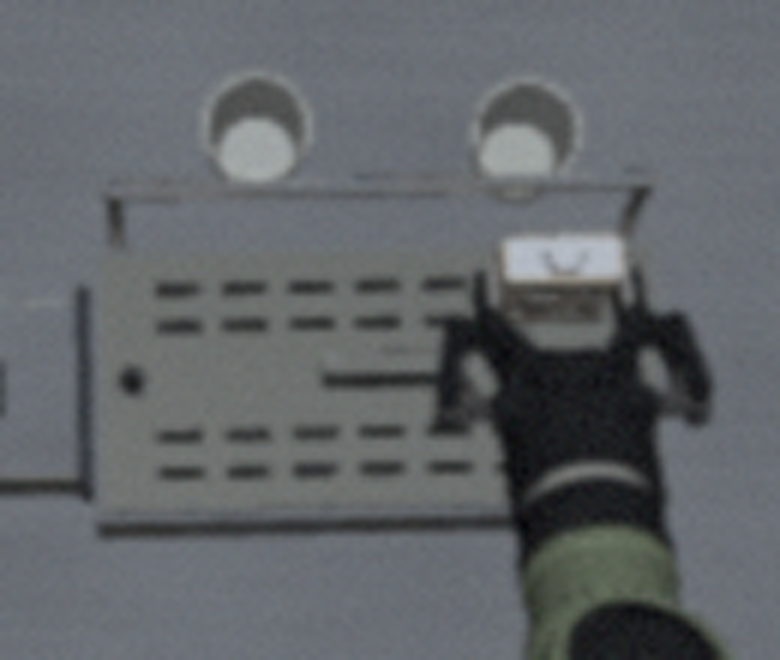

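Brick A stands on the plate (top face at (562,258) in the crop), clear of the rail and pin. Releasing, then on to the next brick at (407,371).

```bash
python3 - <<'E'
from h import *
release(); manip.pause(.1)
p=np.array(manip.current_tool_pos()); manip.move_straight(p+[0,0,80],speed=200)
im,c=snap("side"); crop(im,310,120,450,250,5.5,"s_A3")
b=look([407,371],np.radians(26),"lookB")
im,c=snap("top"); print([ (k[0].round(),np.degrees(k[1]).round()) for k in bricks_from(c,im)])
E
```

```text
t 27.15
look [407.5 371.8] 26.0 [97.9 59.4] t 30.0
[(array([406.,  23.]), np.float64(9.0)), (array([405., 194.]), np.float64(2.0)), (array([ 797., -291.]), np.float64(90.0))]
```

View pics/s_A3.png

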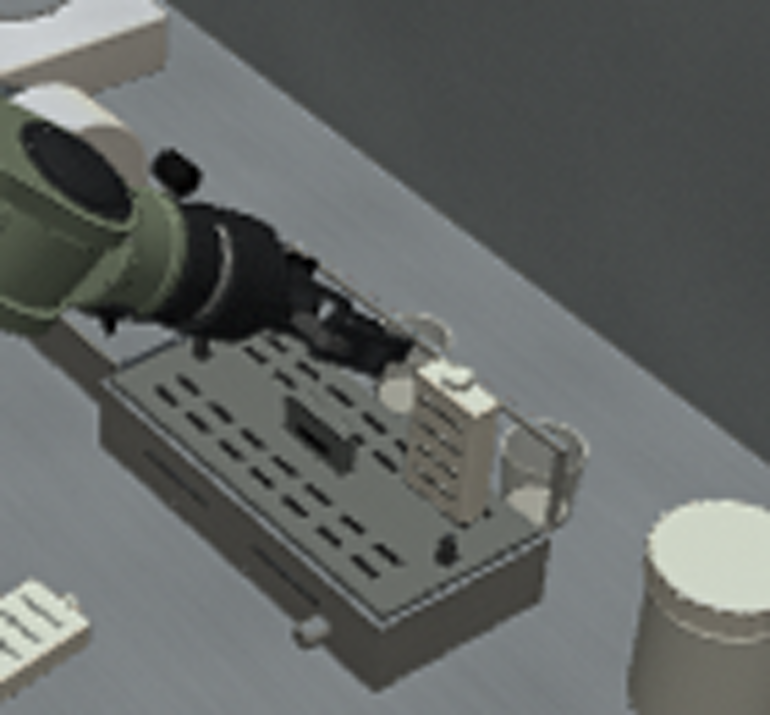

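View pics/lookB.png

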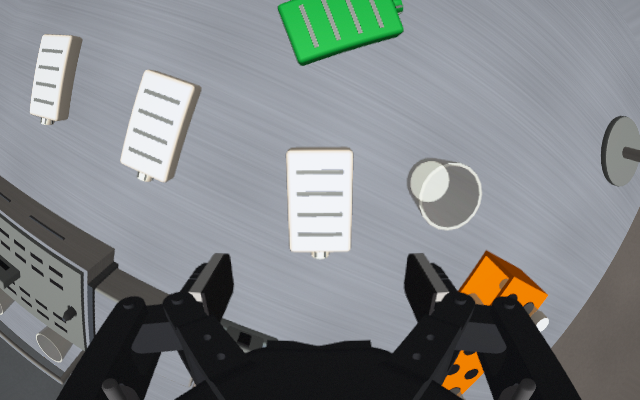

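Brick A stands alone, cap up. Brick B is centred at (320,200), cap away. The cup at (445,195) is about 55 mm from it, which leaves room for the finger. Picking B.

```bash
python3 - <<'E'
from h import *
if pick((np.array([407.5,371.8]),np.radians(26))):
    carry(38,88); lower(38,88); im,_=snap("side"); crop(im,270,120,450,250,4.4,"s_B2")
    im,_=snap("top"); crop(im,290,90,420,200,6,"t_B2")
E
```

```text
pick hit False w 59.11337439394504 F [2.8 1.2 4.1]
lifted w 58.75610805998664 t 33.2417
carried w 58.98694238860345 t 35.925
lower hit True dz from nominal 6.053784416541063 w 59.10747943545106 F [ 1.5 -1.1  2.8]
```

View pics/s_B2.png

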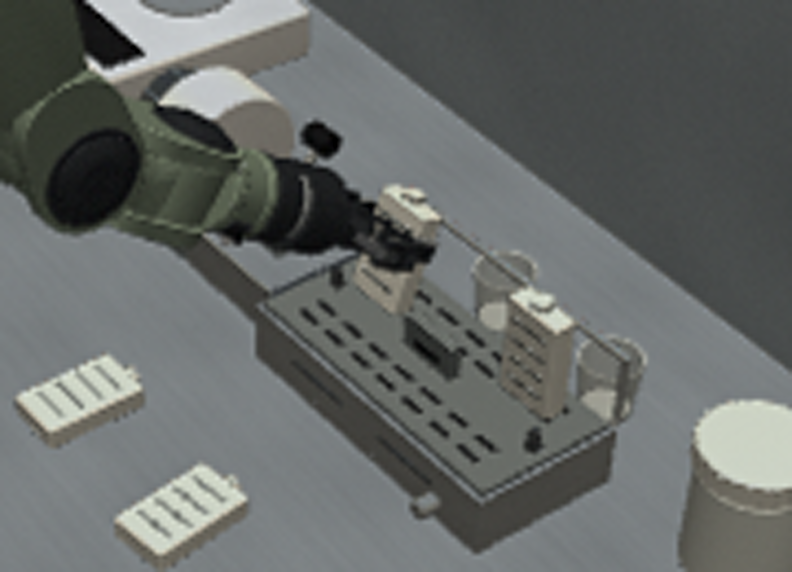

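View pics/t_B2.png

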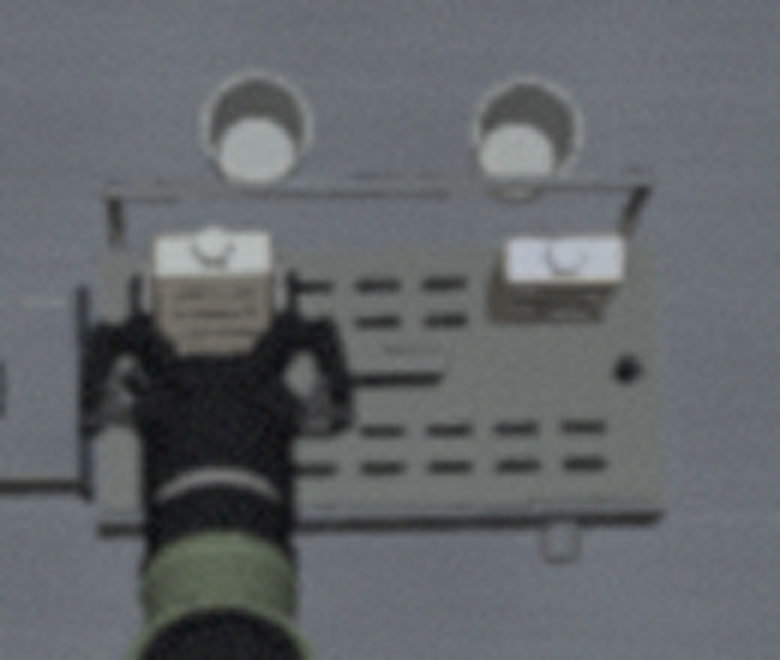

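```bash
python3 - <<'E'
from h import *
p=np.array(manip.current_tool_pos()); manip.move_straight(p+[0,0,10],speed=60); manip.pause(.3)
snap("wrist","w_B"); im,_=snap("side"); crop(im,325,140,425,230,8,"s_B3"); print(manip.current_width())
E
```

```text
59.14440218694976
```

View pics/w_B.png

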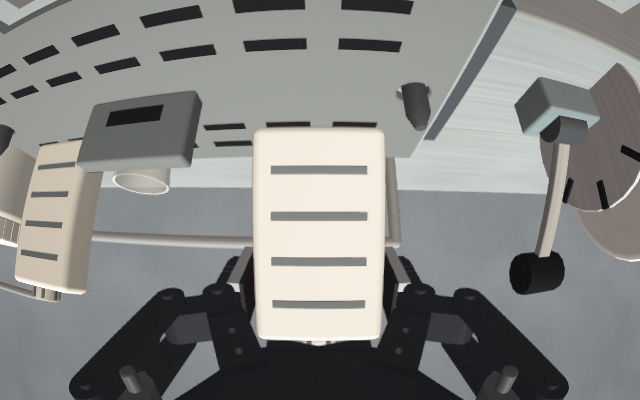

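View pics/s_B3.png

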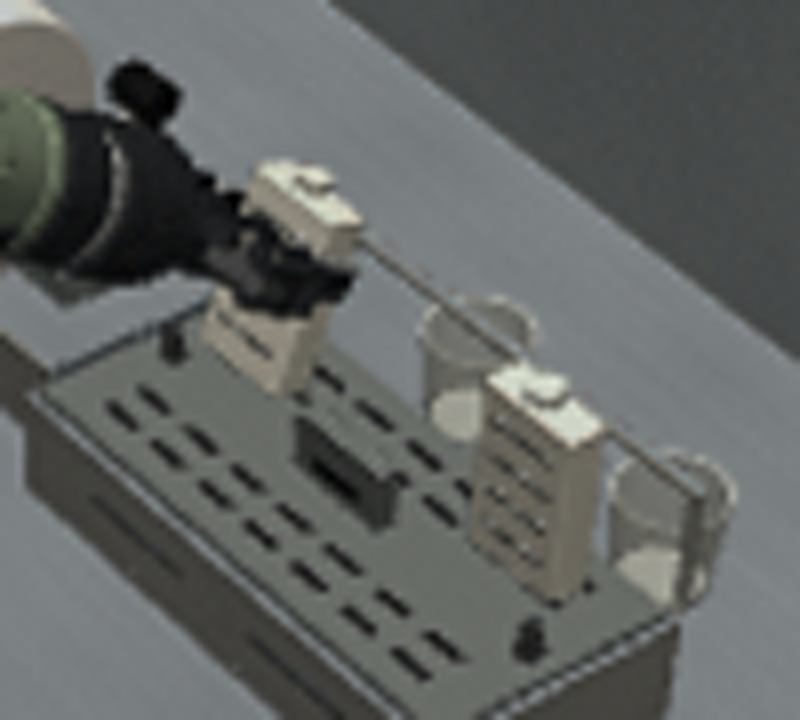

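```bash
cat >> h.py <<'E'
def face_tilt(uv_b,uv_t,c):
    """bottom pair, top pair of face corners; range by the known 60 mm width; returns tilt of brick x from vertical towards +DX"""
    out=[]
    for pr in(uv_b,uv_t):
        o,v=rays(c,pr); v=v/np.linalg.norm(v,axis=1,keepdims=True)
        ang=np.arccos(v[0]@v[1]); m=v.mean(0);m/=np.linalg.norm(m); out.append(o+m*30/np.tan(ang/2))
    e=out[1]-out[0]; return np.arctan2(e@DX,e[2]),np.linalg.norm(e),out
E
python3 - <<'E'
from h import *
im,c=snap("wrist"); print(tool()[:3,0])
m=cv2.inRange(cv2.cvtColor(im,cv2.COLOR_RGB2HSV),(0,0,190),(40,60,255)); 
n,l,s,_=cv2.connectedComponentsWithStats(cv2.morphologyEx(m,cv2.MORPH_CLOSE,np.ones((15,15))))
k=l[200,320]; print(s[k])
for r in(135,140,150,200,250,300,325,330): 
    u=np.where(l[r]==k)[0]; print(r,u.min(),u.max())
v=np.where(l[:,300]==k)[0]; print(v.min(),v.max())
E
```

```text
[ 0.82409598  0.03482372 -0.56537874]
[   92   128   307   217 27727]
135 254 383
140 254 384
150 253 384
200 253 384
250 254 383
300 256 381
325 257 380
330 257 379
128 340
```

```bash
python3 - <<'E'
from h import *
im,c=snap("wrist")
t,L,o=face_tilt([(253,128),(384.7,128)],[(257.3,340.5),(380.5,340.5)],c); print(t,L,np.round(o,1))
# length-based: choose tilt such that face length 100: compare
print(place_pose(38,88,A,OFF,H,0)[0], manip.current_tool_pos())
for a in(.3,.35,.4,.45): print(a,[kinematics.ik(*place_pose(38,88,a,OFF,H,l)[:2]) is not None for l in(0,20)])
E
```

```text
0.32389745130242276 101.21201628029402 [[663.3 108.2  83.4]
 [695.5 109.6 179.4]]
[701.72488768 109.35038658 120.27179301] [702.64534045 109.3906428  136.13020985]
0.3 [True, True]
0.35 [True, True]
0.4 [True, True]
0.45 [True, True]
```

Brick B pivoted about 0.32 rad in the grip, with its bottom towards the robot. I'll rotate the tool about the grasp point to correct it, then re-measure.

```bash
python3 - <<'E'
from h import *
T=tool(); g=T[:3,3]-19*T[:3,0]+[0,0,8]; a=A-.32
d=np.cos(a)*DX-np.sin(a)*Z
manip.move_straight(g+19*d,speed=60,frame=quat(d,DV)); manip.pause(.3)
im,c=snap("wrist","w_B4"); print(manip.current_tool_pos(),T[:3,0],tool()[:3,0],manip.current_width())
m=cv2.inRange(cv2.cvtColor(im,cv2.COLOR_RGB2HSV),(0,0,190),(40,60,255)); 
n,l,s,_=cv2.connectedComponentsWithStats(cv2.morphologyEx(m,cv2.MORPH_CLOSE,np.ones((15,15))))
k=l[200,320]
for r in range(125,350,15): 
    u=np.where(l[r]==k)[0]; print(r,u.min() if len(u) else 0,u.max() if len(u) else 0)
im,_=snap("side"); crop(im,325,140,425,230,8,"s_B4")
E
```

```text
[705.55063707 109.54304867 150.63677011] [ 0.82417301  0.03484759 -0.56526498] [ 0.96056802  0.04062693 -0.27506095] 58.90265214086194
125 252 560
140 254 384
155 253 384
170 253 384
185 253 384
200 253 384
215 253 384
230 253 384
245 254 384
260 255 383
275 255 382
290 256 381
305 256 381
320 257 380
335 258 379
```

View pics/w_B4.png

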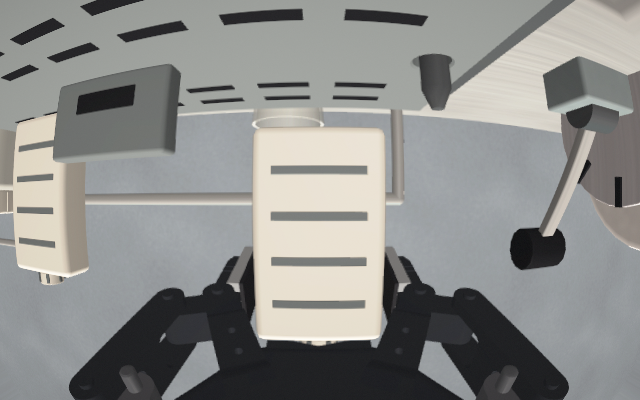

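View pics/s_B4.png

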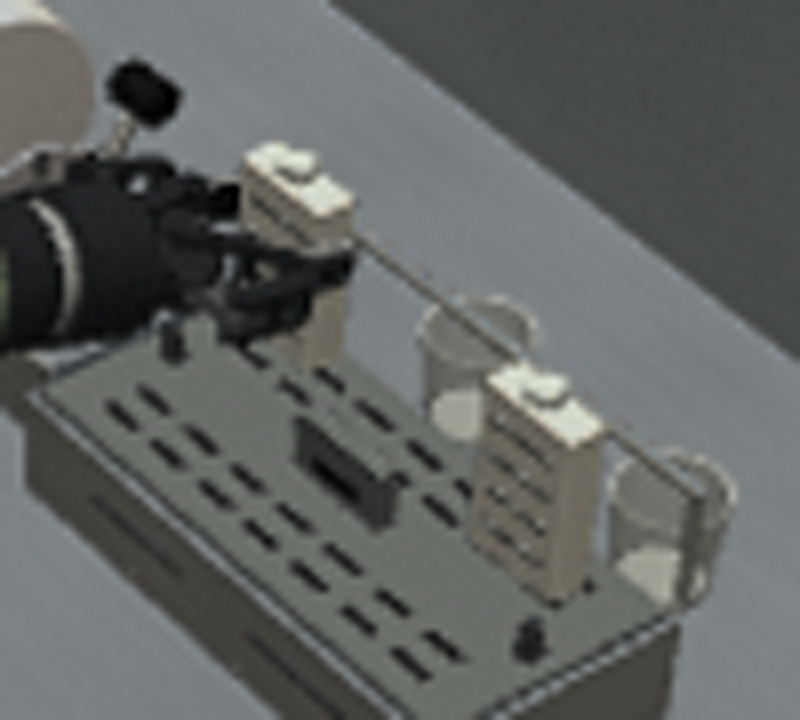

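```bash
python3 - <<'E'
from h import *
im,c=snap("wrist")
t,L,o=face_tilt([(253,128),(384.7,128)],[(257.3,340.5),(380.5,340.5)],c); print(t,L,np.round(o,1))
for P in o: print('dryer',(P-D0)@DX+12,(P-D0)@DV)
p=np.array(manip.current_tool_pos())
hit=manip.move_straight(p-[0,0,35],speed=25,force_limit=5); manip.pause(.2)
p2=manip.current_tool_pos(); print(hit,p2-p,manip.current_wrist_force().round(1),manip.current_width())
im,c=snap("wrist","w_B5"); im,_=snap("side"); crop(im,325,140,425,230,8,"s_B5")
E
```

```text
0.001958413435451868 101.2120162802941 [[685.2 109.1  87.9]
 [685.4 109.2 189.1]]
dryer 41.1830808338224 88.48423902158115
dryer 41.38129567005691 88.51569492239437
True [  0.26792127   0.06989383 -20.28730329] [-0.2 -0.1  2.9] 58.813158385555184
```

View pics/s_B5.png

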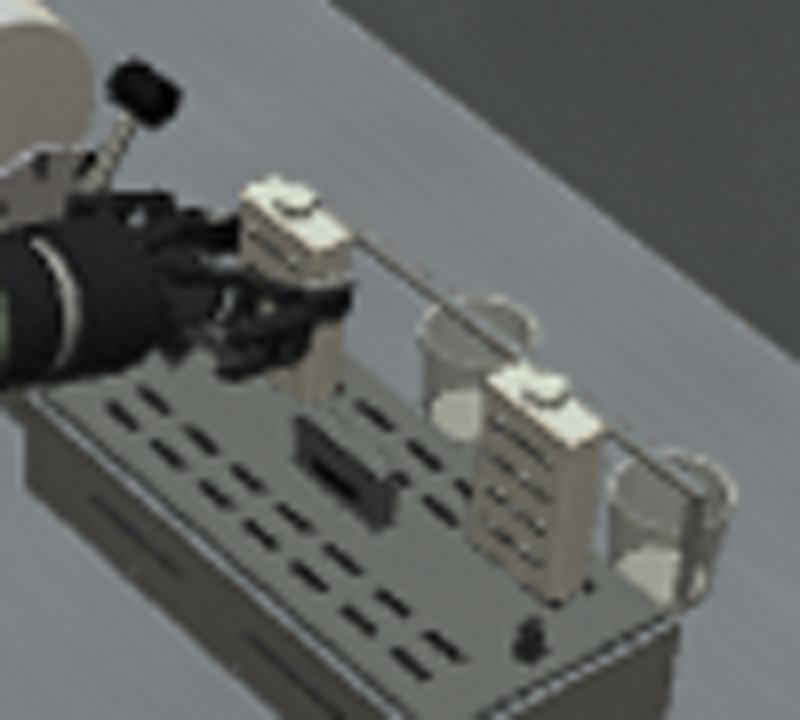

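View pics/w_B5.png

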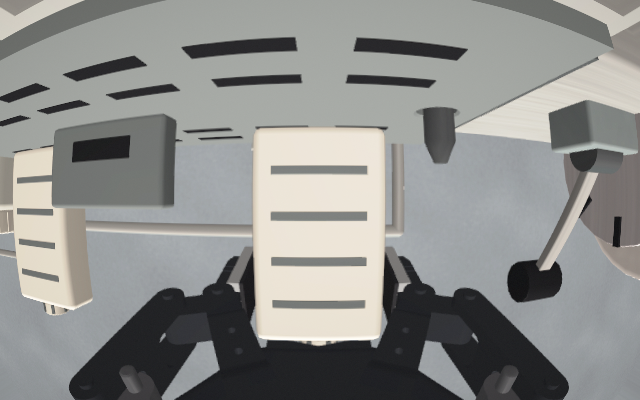

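```bash
python3 - <<'E'
from h import *
effector.open_jaws(); manip.pause(.2); p=np.array(manip.current_tool_pos()); d=tool()[:3,0]
manip.move_straight(p-70*d,speed=100)
p=np.array(manip.current_tool_pos()); manip.move_straight(p+[0,0,100],speed=200)
im,c=snap("side"); crop(im,310,120,450,250,5.5,"s_B6"); 
b=look([406,23],np.radians(9),"lookC")
im,c=snap("top","top_B6"); print([ (k[0].round(),np.degrees(k[1]).round()) for k in bricks_from(c,im)])
E
```

```text
look [407.1  22.6] 8.9 [99. 59.] t 45.3083
[(array([371., 178.]), np.float64(1.0)), (array([ 797., -291.]), np.float64(-89.0))]
```

View pics/s_B6.png

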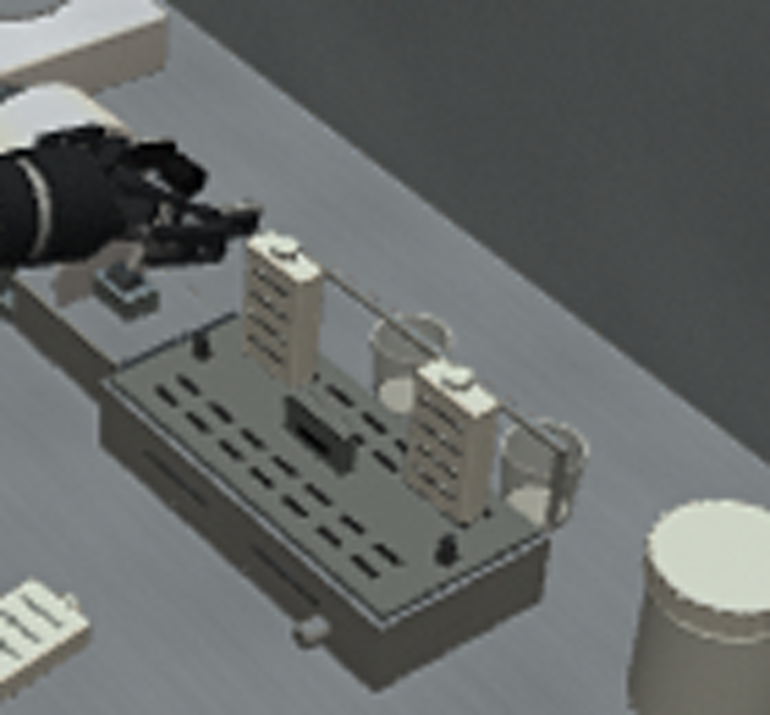

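View pics/lookC.png

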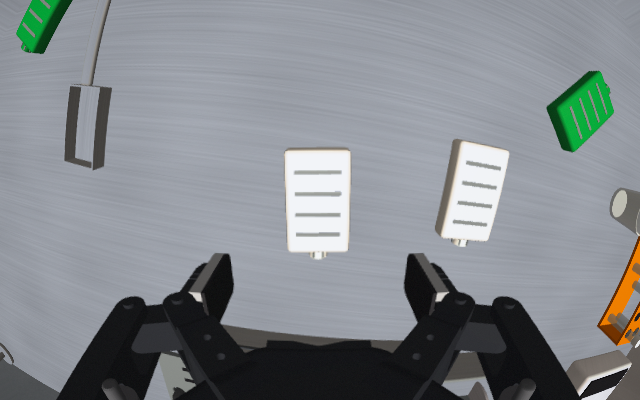

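Both placed bricks stand cap up. The fourth brick was knocked to about (371,178). Brick C at (318,200) is white with its cap away. Picking it for the near-right slot.

```bash
sed -i 's/effector.grab(50)/effector.grab(80)/' h.py; cat >> h.py <<'E'
def face_auto(name=None):
    im,c=snap("wrist",name)
    m=cv2.inRange(cv2.cvtColor(im,cv2.COLOR_RGB2HSV),(0,0,170),(40,70,255)); m=cv2.morphologyEx(m,cv2.MORPH_CLOSE,np.ones((15,15)))
    m[:,:200]=0;m[:,440:]=0
    m=cv2.morphologyEx(m,cv2.MORPH_OPEN,np.ones((41,41)))
    _,l,s,_=cv2.connectedComponentsWithStats(m); k=l[230,320]; w=l==k
    v=np.where(w[:,318])[0]; e=lambda r:[np.where(w[r])[0].min()-.3,np.where(w[r])[0].max()+.7]
    b=e(v.min()+14); t=e(v.max()-14)
    r=face_tilt([(b[0],v.min()),(b[1],v.min())],[(t[0],v.max()),(t[1],v.max())],c)
    print("rows",v.min(),v.max(),"b",b,"t",t,"tilt",r[0],"L",r[1],"dryer x",[(P-D0)@DX+12 for P in r[2]],"y",[(P-D0)@DV for P in r[2]],"zb",r[2][0][2]); return r
E
python3 - <<'E'
from h import *
if pick((np.array([407.1,22.6]),np.radians(8.9))):
    carry(-38,-88); manip.pause(.2); face_auto("w_C")
    P,q,d=place_pose(-38,-88,A,OFF,H,25); manip.move_straight(P,speed=120); manip.pause(.2); face_auto()
    im,_=snap("side"); crop(im,270,120,450,250,4.4,"s_C2")
E
```

```text
pick hit False w 58.34969888604773 F [ 2.7 -0.3  4.7]
lifted w 58.32593319576768 t 48.475
carried w 58.22333470119952 t 50.9333
rows 57 341 b [np.float64(286.7), np.float64(349.7)] t [np.float64(255.7), np.float64(381.7)] tilt -0.28946731362246303 L 245.687722847986 dryer x [np.float64(41.45744611465329), np.float64(-28.672049390913585)] y [np.float64(-87.7126486245357), np.float64(-87.46415229403134)] zb 67.56607080473884
rows 148 341 b [np.float64(260.7), np.float64(375.7)] t [np.float64(255.7), np.float64(381.7)] tilt 0.062014445828095045 L 97.06775698228924 dryer x [np.float64(-34.56839330470258), np.float64(-28.55267810946774)] y [np.float64(-88.0411951702697), np.float64(-87.73287342351126)] zb 92.42285967141758
```

View pics/s_C2.png

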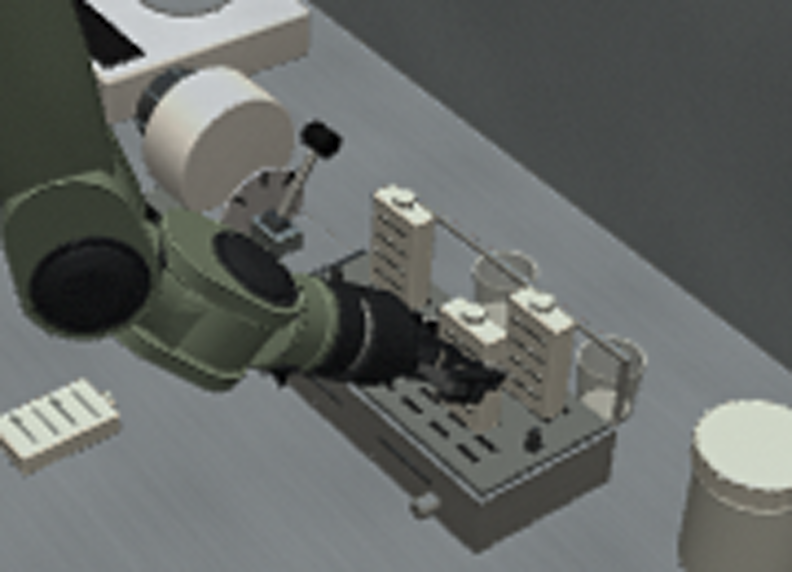

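View pics/w_C.png

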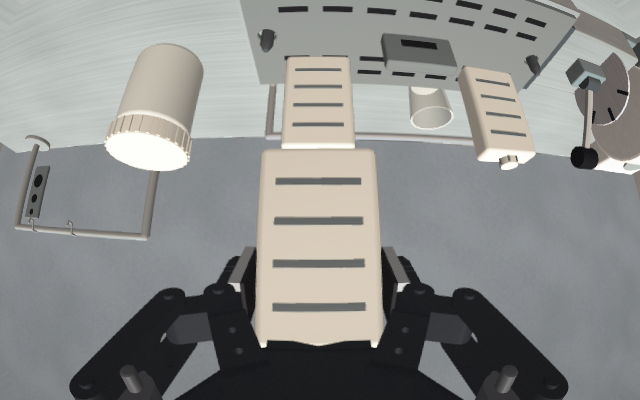

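Brick C is nearly upright (0.06 rad, noisy) with its bottom at 92 mm. Lowering, checking, releasing.

```bash
python3 - <<'E'
from h import *
lower(-38,-88); manip.pause(.2); face_auto("w_C3"); im,_=snap("side"); crop(im,310,120,450,250,5.5,"s_C3"); print(manip.current_wrist_force())
E
```

```text
lower hit True dz from nominal 1.4888505583850957 w 58.27658951898493 F [ 0.6 -0.2  2.4]
rows 148 341 b [np.float64(260.7), np.float64(375.7)] t [np.float64(255.7), np.float64(381.7)] tilt 0.06221028167965286 L 97.06775698228918 dryer x [np.float64(-34.50656058751803), np.float64(-28.47186483583011)] y [np.float64(-88.03268256500758), np.float64(-87.76773038232655)] zb 67.89378932866587
[ 3.06139139 -0.32215593  3.53295424]
```

View pics/s_C3.png

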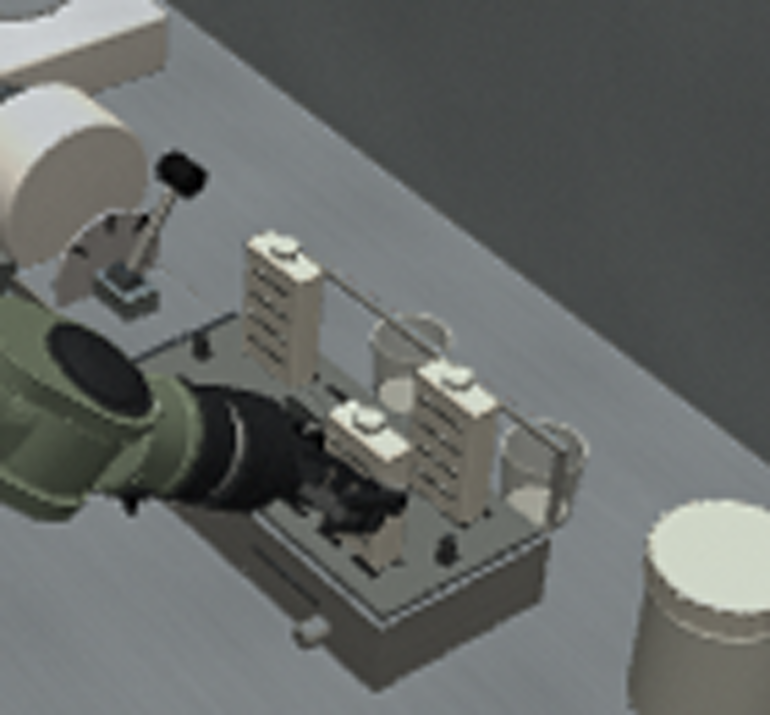

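```bash
sed -i 's/p-110\*d/p-75*d/' h.py; python3 - <<'E'
from h import *
release(); p=np.array(manip.current_tool_pos()); manip.move_straight(p+[0,0,80],speed=200)
im,c=snap("side"); crop(im,310,120,450,250,5.5,"s_C4")
b=look([371,178],np.radians(1),"lookD")
im,c=snap("top","top_D0")
E
```

```text
t 55.1083
look [372.6 177.8] 2.1 [98.8 59.5] t 57.3
```

View pics/s_C4.png

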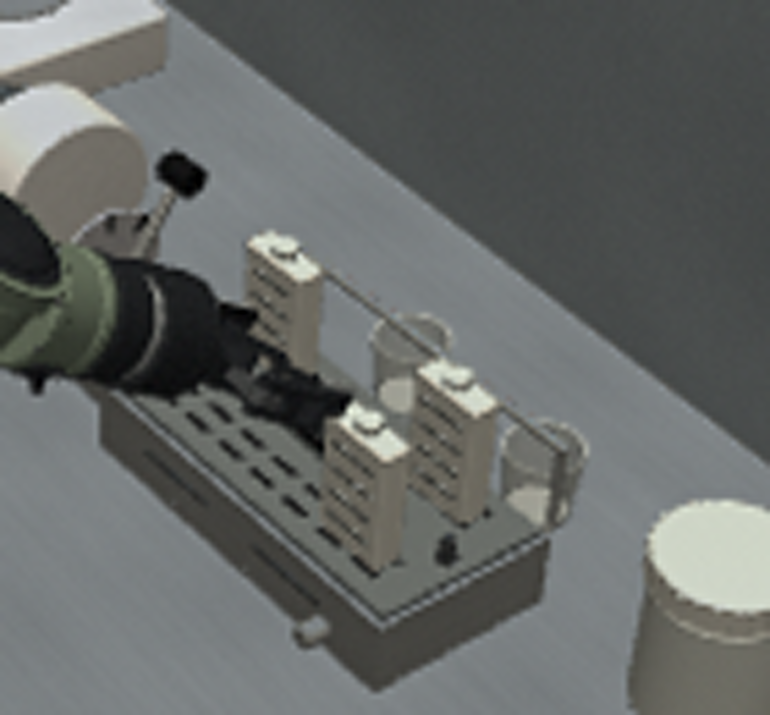

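View pics/lookD.png

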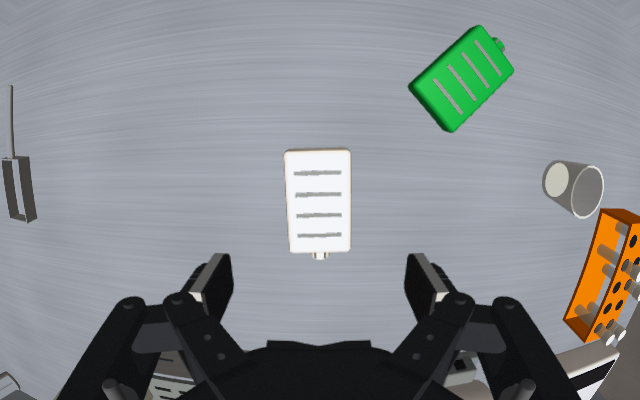

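Three bricks stand. Brick D (white, centre (318,200), cap at (320,255)) is next, for the near-left slot; the green one at (462,80) stays.

```bash
python3 - <<'E'
from h import *
if pick((np.array([372.6,177.8]),np.radians(2.1))):
    carry(-38,88); 
    P,q,d=place_pose(-38,88,A,OFF,H,25); manip.move_straight(P,speed=120); manip.pause(.2); face_auto("w_D")
    lower(-38,88); manip.pause(.2); face_auto()
    im,_=snap("side"); crop(im,270,120,450,250,4.4,"s_D2")
E
```

```text
pick hit False w 58.407991334926024 F [ 1.9 -0.5  5.2]
lifted w 58.13047056108237 t 60.45
carried w 58.42243193644072 t 62.9583
rows 148 341 b [np.float64(260.7), np.float64(375.7)] t [np.float64(255.7), np.float64(381.7)] tilt 0.061835714136578734 L 97.06775698228927 dryer x [np.float64(-34.51362498626506), np.float64(-28.51521363741493)] y [np.float64(88.17814160679768), np.float64(88.41832485299126)] zb 92.46938234481888
lower hit True dz from nominal 1.2848172352781972 w 58.351925721755016 F [ 0.9 -0.   3.3]
rows 148 341 b [np.float64(259.7), np.float64(376.7)] t [np.float64(255.7), np.float64(381.7)] tilt 0.08945912398935009 L 95.98836306384 dryer x [np.float64(-37.105770502695314), np.float64(-28.530208778146104)] y [np.float64(88.0825029771277), np.float64(88.31030824588788)] zb 68.9810465067865
```

View pics/s_D2.png

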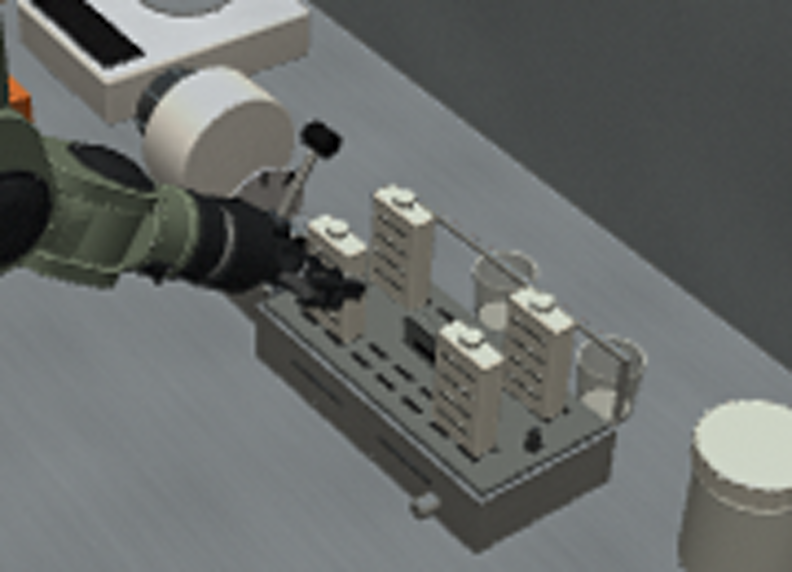

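```bash
python3 - <<'E'
from h import *
release(); p=np.array(manip.current_tool_pos()); manip.move_straight(p+[0,0,120],speed=200)
im,c=snap("side"); crop(im,270,120,450,250,4.4,"s_D3")
k=D0+64.6*DX+225*DV; P=k+[0,0,270-0]; P[2]=270
manip.move_pose(P,quat([0,0,-1],-DV)); manip.pause(.3)
im,c=snap("wrist","w_lev"); kk=k.copy(); kk[2]=137.7; print(proj(c,kk),manip.current_t(),tool()[:3,:3].round(2).tolist())
im,c=snap("top","top_D3"); crop(im,230,90,420,200,4.2,"top_D3c")
E
```

```text
t 66.8333
[[318.62269397 191.52345099]] 70.4917 [[0.0, 1.0, 0.04], [0.0, 0.04, -1.0], [-1.0, 0.0, -0.0]]
```

View pics/s_D3.png

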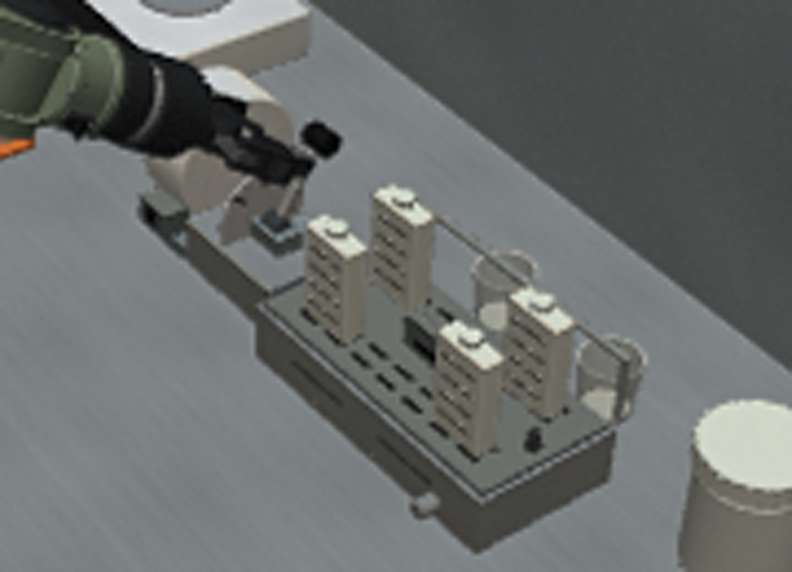

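View pics/w_lev.png

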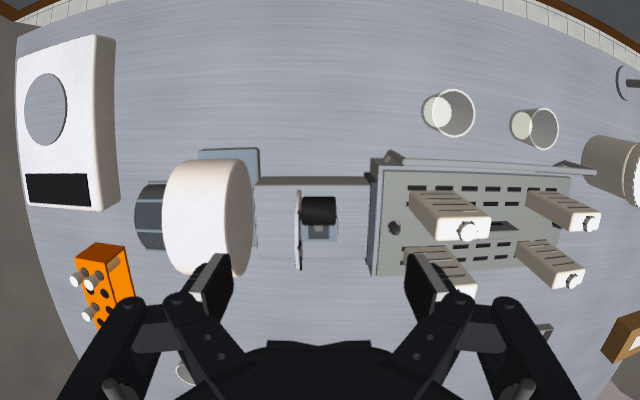

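View pics/top_D3c.png

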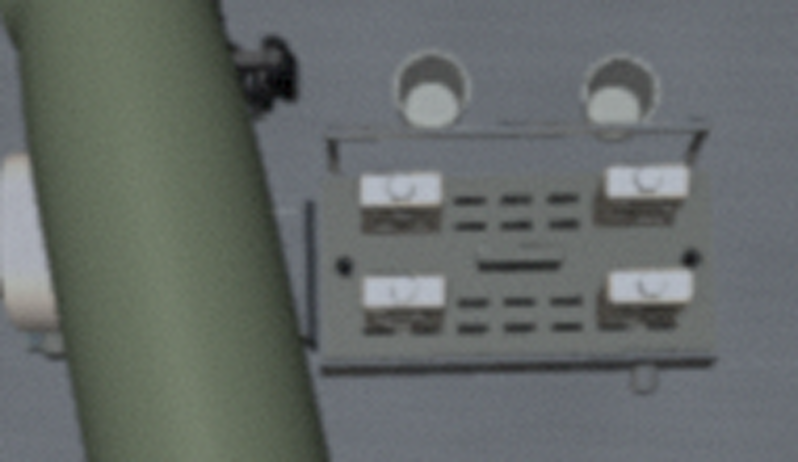

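```bash
python3 - <<'E'
from h import *
im,c=snap("wrist")
crop(im,285,180,350,280,6,"levc")
for th in np.arange(0,.9,.1):
    L=.8-th; K=D0+90*np.sin(L)*DX+225*DV+(75+90*np.cos(L))*Z; print(round(th,1),proj(c,K).round(1), K.round(1))
E
```

```text
0.0 [[318.7 191.6]] [714.8 247.  137.7]
0.1 [[318.7 200.3]] [708.2 246.7 143.8]
0.2 [[318.7 209.7]] [701.1 246.4 149.3]
0.3 [[318.7 219.5]] [693.4 246.1 154. ]
0.4 [[318.7 229.5]] [685.3 245.8 157.9]
0.5 [[318.7 239.5]] [676.9 245.4 161. ]
0.6 [[318.7 249.4]] [668.2 245.1 163.2]
0.7 [[318.7 258.8]] [659.3 244.7 164.6]
0.8 [[318.7 267.7]] [650.3 244.3 165. ]
```

View pics/levc.png

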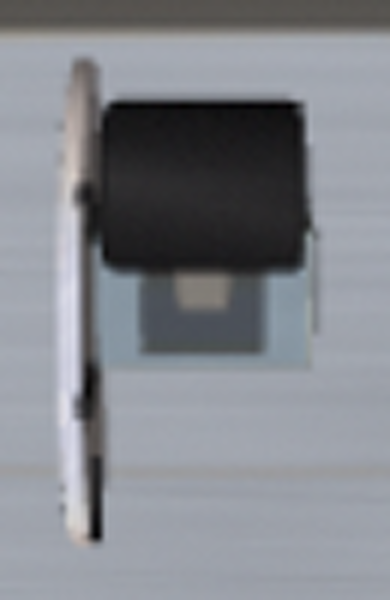

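All four bricks stand upright, cap up, well apart. The lever knob is at (319,211) in the wrist view, which gives about 0.21 rad. I'll check that against the dial, then pinch the knob and arc it to 0.8.

```bash
python3 - <<'E'
from h import *
im,c=snap("wrist")
print("dial pred",[proj(c,D0+x*DX+248*DV+75*Z).round(1).tolist() for x in(48,-48)],"seen ~ (299,190),(299,270)")
q=quat([0,0,-1],-DV)
def K(th,r=90): L=.8-th; return D0+r*np.sin(L)*DX+225*DV+(75+r*np.cos(L))*Z-19*Z
manip.move_straight(K(.21)+[0,0,50],speed=150,frame=q)
print(manip.move_straight(K(.21),speed=60,force_limit=10),manip.current_tool_pos())
effector.grab(25); manip.pause(.2); print(manip.current_width(),manip.current_wrist_force().round(1),manip.current_t())
for th in np.linspace(.21,.8,7)[1:]:
    h=manip.move_straight(K(th),speed=40,force_limit=20); print(round(th,2),h,manip.current_wrist_force().round(1),manip.current_width())
    if h: break
im,_=snap("side"); crop(im,270,100,370,190,8,"s_L")
E
```

```text
dial pred [[[298.4, 191.1]], [[300.1, 265.8]]] seen ~ (299,190),(299,270)
False [700.68529876 246.4912258  131.28904642]
29.695955029893806 [-0.3 -0.5  1.5] 73.1167
0.31 False [ 2.8  0.4 -1.2] 29.436518703481514
0.41 False [ 2.1  0.5 -1.6] 29.753591630984044
0.5 False [ 1.5  0.6 -1.4] 29.7012330291433
0.6 False [ 2.1  0.6 -0.1] 29.584498850461657
0.7 False [ 3.   1.6 -0.6] 29.209590976655615
0.8 False [2.4 1.6 0.2] 29.805700371756966
```

View pics/s_L.png

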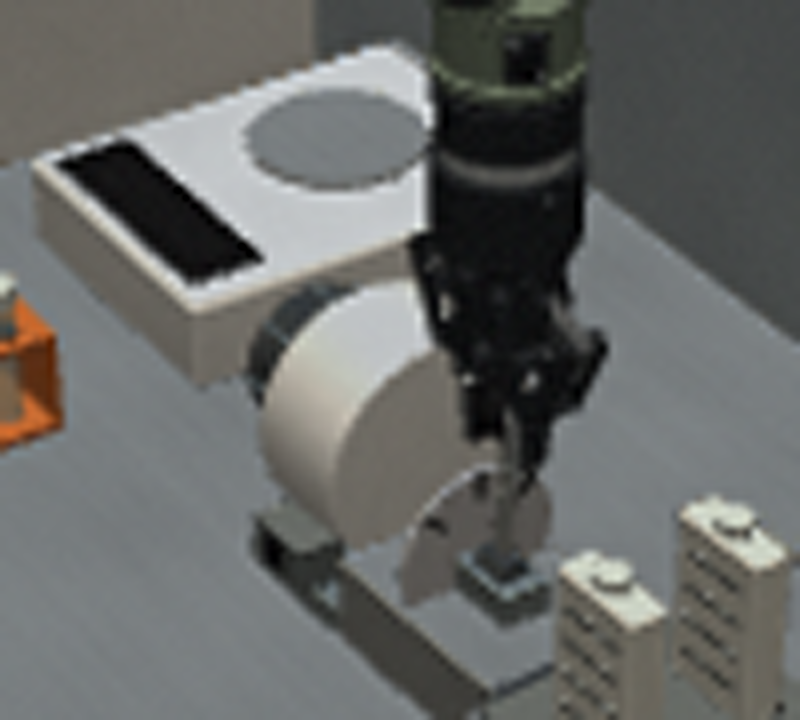

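```bash
python3 - <<'E'
from h import *
effector.open_jaws(); manip.pause(.2)
p=np.array(manip.current_tool_pos()); manip.move_straight(p+[0,0,60],speed=80)
P=D0+64.6*DX+225*DV+270*Z; manip.move_straight(P,speed=150); manip.pause(.3)
im,c=snap("wrist","w_L2"); crop(im,270,170,370,300,4.5,"levc2")
for th in(.7,.75,.8,.85,.9):
    L=.8-th; print(th,proj(c,D0+90*np.sin(L)*DX+225*DV+(75+90*np.cos(L))*Z).round(1))
g=im.max(2)[200:320,305:332]; r=np.where((g<60).mean(1)>.8)[0]+200; print("knob rows",r.min(),r.max())
im,_=snap("side"); crop(im,270,100,450,250,4.4,"s_L2"); print(manip.current_t())
E
```

```text
0.7 [[318.7 258.5]]
0.75 [[318.7 263. ]]
0.8 [[318.7 267.3]]
0.85 [[318.7 271.5]]
0.9 [[318.7 275.5]]
knob rows 250 277
78.2583
```

View pics/s_L2.png

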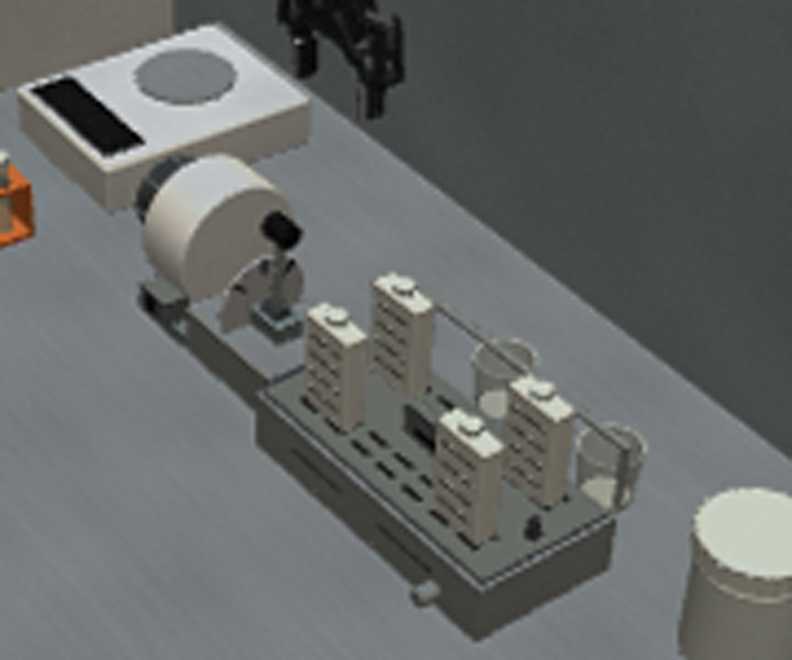

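View pics/levc2.png

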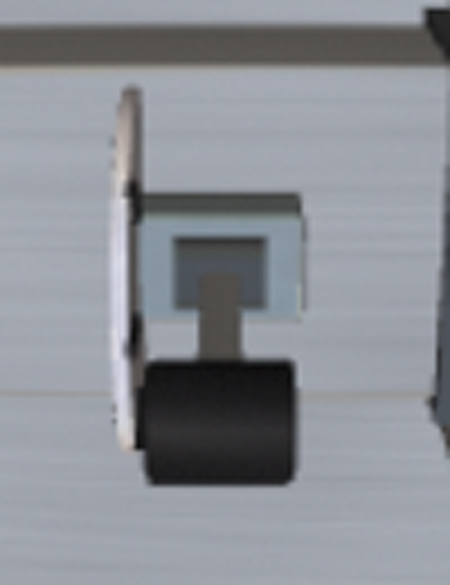

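```bash
python3 - <<'E'
from h import *
im,c=snap("wrist")
a=np.radians(np.arange(-40,200,1)); pr=np.array([proj(c,D0+48*np.cos(t)*DX+248*DV+(75+48*np.sin(t))*Z)[0] for t in a]); print("dial rows pred",pr[:,1].min(),pr[:,1].max(),"seen 189.3 270.4")
def sil(th):
    L=.8-th; k=D0+90*np.sin(L)*DX+225*DV+(75+90*np.cos(L))*Z
    q=np.array([proj(c,k+13*np.cos(t)*DX+13*np.sin(t)*Z)[0] for t in np.linspace(0,6.28,180)]); return q[:,1].min().round(1),q[:,1].max().round(1)
for th in(.7,.75,.8,.85): print(th,sil(th))
E
```

```text
dial rows pred 189.40320726472237 270.67118232940027 seen 189.3 270.4
0.7 (np.float64(244.3), np.float64(272.9))
0.75 (np.float64(248.9), np.float64(277.4))
0.8 (np.float64(253.4), np.float64(281.6))
0.85 (np.float64(257.6), np.float64(285.6))
```

Dial outline matches the prediction (rows 189–270). The knob at rows 250–278 gives a lever angle of about 0.76, inside the 0.70–0.90 band. Bricks and plate look right, so I'm handing in.

```bash
python3 - <<'E'
from h import *
manip.pause(.5); print(manip.current_t(), manip.close_job())
E
```

```text
the job is handed in; nothing more can be done
78.8083 None
```

I finished the job and handed it in at 78.8 s. The hand-in returns no verdict, so what follows is from my own checks.

- **Plate:** It went down over both pins and stopped on the rim at the expected height. Both pins showed through the holes.
- **Bricks:** All four white bricks stand cap up on the plate, about 75 to 175 mm apart centre to centre.
    - The second brick had turned about 0.32 rad in the grip. The wrist view and the early contact while lowering showed it, so I corrected the tilt before setting it down.
    - The fourth brick had been knocked a few centimetres aside, so I found it again before picking it.
    - The last tilt readings on the third and fourth bricks, taken in the grip, were 0.06 and 0.09 rad. These are noisy, and after release I checked them only by eye in the side view, where they looked straight.
- **Lever:** I aimed for 0.80 rad, but the last wrist view puts it at about 0.76 rad. That is inside the 0.70 to 0.90 band, and I left it there.
- **Other things on the counter:** I touched none of the bystanders or the green look-alikes, and those still in the last pictures looked unmoved.

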